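Park and log the lane's electronic padlocks

TASK

The electronic padlocks of the drive-up lane have been taken off for the day and stand about on the counter. Fold the hook on the back panel fully out, hang every padlock on it by its shackle and let go; then log them as parked by taking the stylus from its stand and pressing the recessed button of the lock controller fully down with it, and stand the stylus back in its stand, all the way in. Leave the other things on the counter where they are.

Things in the scene. Friction and masses are not known exactly. Their poses are not given: they have to be found in the camera images.
- panel: fixed beige sheet-steel back panel standing on the counter, 240 mm wide (its y, from -130 to +110 mm), 10 mm thick, 171 mm tall; origin on the counter under the panel's mid plane, its front looks along its -x, towards the robot. Its top edge has a finger notch, from y -40 to y +80 mm and down to 125 mm height, open right through the panel, behind the outer part of the folded hook. A 6 mm thick foot plate reaches 25 mm ahead of and 55 mm behind its mid plane
- hook (a joint): folding wall hook: a horizontal steel rod 8 mm thick on an upright hinge, 0 = folded flat along the panel (pointing along the panel's +y), growing as the free end swings out towards the robot, stop at 1.571 = standing straight out along the panel's -x. Its stiff hinge stays where it is left (0.25 N m to move). It starts at 0 to 0.12
- hook_root (a point): the hinge axis of the hook at the height of the rod's axis (155 mm above the counter, 19 mm ahead of the panel's mid plane, i.e. 14 mm ahead of its front face); its frame turns with the hook: +y runs along the rod to the free end, z is up. The straight rod ends at y 130 mm, where it turns up: the turned-up end leans 4 mm outward, its top is 14 mm above the rod's axis, and the hook is 138 mm long over all. The hinge barrel has 7.5 mm radius
- lock1: one of the padlocks (2 or 3 of the four are there, the others absent): steel body 26 mm thick (its x), 50 mm wide (its y), 50 mm tall, standing upright; origin at the centre of its underside. The closed shackle, a bar 8 mm thick in the y-z plane, stands on it: opening 26 mm wide (y), from 50 to 80 mm height; over all 88 mm tall. About 0.3 kg
- lock1_eye (a point): point in that padlock's shackle opening, 76 mm above its underside: where the axis of the hook's rod lies when the padlock hangs upright on it
- lock2: one of the padlocks (2 or 3 of the four are there, the others absent): steel body 26 mm thick (its x), 50 mm wide (its y), 50 mm tall, standing upright; origin at the centre of its underside. The closed shackle, a bar 8 mm thick in the y-z plane, stands on it: opening 26 mm wide (y), from 50 to 80 mm height; over all 88 mm tall. About 0.3 kg
- lock2_eye (a point): point in that padlock's shackle opening, 76 mm above its underside: where the axis of the hook's rod lies when the padlock hangs upright on it
- lock3: one of the padlocks (2 or 3 of the four are there, the others absent): steel body 26 mm thick (its x), 50 mm wide (its y), 50 mm tall, standing upright; origin at the centre of its underside. The closed shackle, a bar 8 mm thick in the y-z plane, stands on it: opening 26 mm wide (y), from 50 to 80 mm height; over all 88 mm tall. About 0.3 kg
- lock3_eye (a point): point in that padlock's shackle opening, 76 mm above its underside: where the axis of the hook's rod lies when the padlock hangs upright on it
- lock4: one of the padlocks (2 or 3 of the four are there, the others absent): steel body 26 mm thick (its x), 50 mm wide (its y), 50 mm tall, standing upright; origin at the centre of its underside. The closed shackle, a bar 8 mm thick in the y-z plane, stands on it: opening 26 mm wide (y), from 50 to 80 mm height; over all 88 mm tall. About 0.3 kg
- lock4_eye (a point): point in that padlock's shackle opening, 76 mm above its underside: where the axis of the hook's rod lies when the padlock hangs upright on it
- controller: the lock controller, a loose grey and black desk unit 100 (x) x 120 (y) x 42 mm tall with keypad and display, 0.9 kg, and a rubber stub aerial 97 mm high at its x 44, y 52 mm corner; origin at the centre of its underside. The only round hole in its top, 15 mm wide, at x 28, y -36 mm, holds the recessed log button
- log_button (a joint): the round white spring button, 10 mm wide, at the bottom of the hole; 0 = up, 0.004 = fully down (4 mm); 1.2 N starts it, 4 N holds it down; springs back
- button_top (a point): centre of the button's top face; 5 mm below the controller's top when up
- stylus: round metal stylus, 12 mm thick, 144 mm long, tapering over the lowest 18 mm to a blunt 5 mm tip; 30 g; origin at the tip, z along it to the blunt upper end. It stands upright, loose, in the pen stand
- pen_stand: fixed pen stand: dark steel base 74 x 74 x 10 mm with a 34 x 34 mm black socket block on it, 54 mm tall over all; origin at the centre of its underside
- socket (a point): centre of the mouth of the stand's round hole, 16 mm wide and 44 mm deep, 54 mm above the counter
- date_stamp: bystander, leave it where it stands: hand stamp, black 26 x 62 mm block with a wooden knob, 66 mm tall; origin at the centre of its underside
- stapler: bystander, leave it where it stands: stapler 135 x 34 mm, 52 mm tall; origin at the centre of its underside
- note_pad: bystander, leave it where it stands: pale square note pad 75 x 75 x 18 mm; origin at the centre of its underside
- pen_cup: bystander, leave it where it stands: round steel cup, 72 mm wide, 95 mm tall, with pens reaching 155 mm; origin at the centre of its underside
- spray_bottle: bystander, leave it where it stands: blue spray bottle, 62 mm wide, 196 mm tall; origin at the centre of its underside
- wipes_tub: bystander, leave it where it stands: white round wipes tub, 96 mm wide, 170 mm tall; origin at the centre of its underside
- coin_rolls: bystander, leave it where it stands: grey tray 92 x 85 mm with three paper coin rolls, 31 mm tall; origin at the centre of its underside
Things that resemble listed ones, but are neither listed nor needed, are in the scene too. What is shaped like the lock4 but green, pink or turquoise is not meant.

How it is judged (in metres and radians):
On the way, in this order (a step that is already met when the one before it is completed fails the run):
1. the hook is folded out (beyond 1.4 rad) (value of joint hook above 1.4 rad), for 0.2 s.
2. every padlock hangs on the folded-out hook by its shackle, released (value of joint hook above 1.4 rad and y of lock1_eye in the frame of hook_root between 0 and 0.13 m and x of lock1_eye in the frame of hook_root between -0.015 and 0.015 m and z of lock1_eye in the frame of hook_root between -0.012 and 0.012 m and angle between each of lock1, lock2, lock3, lock4's own z axis and vertical below 0.35 rad and contact force between each of lock1, lock2, lock3, lock4 and hook above 0.5 N and contact force between each of lock1, lock2, lock3, lock4 and the fingers below 0.1 N and linear speed of each of lock1, lock2, lock3, lock4 below 0.05 m/s and y of lock2_eye in the frame of hook_root between 0 and 0.13 m and x of lock2_eye in the frame of hook_root between -0.015 and 0.015 m and z of lock2_eye in the frame of hook_root between -0.012 and 0.012 m and y of lock3_eye in the frame of hook_root between 0 and 0.13 m and x of lock3_eye in the frame of hook_root between -0.015 and 0.015 m and z of lock3_eye in the frame of hook_root between -0.012 and 0.012 m and y of lock4_eye in the frame of hook_root between 0 and 0.13 m and x of lock4_eye in the frame of hook_root between -0.015 and 0.015 m and z of lock4_eye in the frame of hook_root between -0.012 and 0.012 m), for 0.3 s.
3. the log button is pressed down (over 3 mm) by the stylus (value of joint log_button above 0.003 m and contact force between stylus and log_button above 0.5 N), for 0.1 s.
4. the stylus stands in its stand again (horizontal distance between stylus and socket below 0.008 m and z of stylus in the frame of socket below -0.03 m and angle between stylus's own z axis and vertical below 0.2 rad), for 0.2 s.
At the end, for the whole second after the job is handed in: the hook is out beyond 1.4 rad; every padlock hangs on its rod by the shackle (eye within 15 mm sideways, 12 mm in height of the rod axis; tilt under 0.35 rad), at rest, released; the button is up; the stylus stands in the socket, tip over 30 mm deep and within 8 mm of the centre (all of step 2 and all of step 4 and value of joint log_button below 0.001 m and linear speed of stylus below 0.02 m/s); the robot touches nothing.
It fails at once if one of the other things on the counter is shoved away (over 30 mm) (distance of any of date_stamp, stapler, note_pad, pen_cup, spray_bottle, wipes_tub, coin_rolls from where it was at the start of the episode above 0.03 m).
Of lock1, lock2, lock3, lock4 only 2 to 3 are there at a start; the rules pass over those that are not, and their reading is None.
At some moment in a run one of controller may be knocked a few centimetres aside while the robot is not near it.
It also fails if it takes over 210 s, if anything falls off the work surface, if the arm or the gripper's body presses on something with over 40 N, if the wrist force passes 120 N, or if a joint passes its speed limit or range.

ROBOT

A 6-joint arm with a two-finger parallel gripper is mounted at the origin on the work surface. World frame = base frame: x ahead of the robot, y to its left, z up, the work surface at z = 0. Lengths are in m, angles in degrees, forces in N, time in s.
With the tool pointing down it reaches from about 0.35 to 0.875 m from the base axis. Payload 4.2 kg.
Tool frame: the origin (TCP) lies on the centre line of the jaws, within the pads' length; the fingertips stand 11 mm ahead of it and the grasp point (between the pads) lies 8 mm behind it; z points along the fingers, y is the line along which they close (so a half turn about z gives the same grasp; the last joint's range is limited). The gripper opens to 87 mm and grips with 3 to 60 N. Pads are 19 mm wide; open, the fingers measure 117 mm over their backs; the gripper's body (75 mm by 190 mm) begins 51 mm behind the grasp point.
Start: joints at [-51.073, 22.042, 0.453, 0, -68.411, -14.817], TCP at [0.255, -0.57, 0.234] pointing down, gripper open.
Joint ranges: [-179.83, 179.83], [-69.29, 118.12], [-61.27, 80.66], [-181.25, 117.63], [-171.15, -9.14], [-177.46, 177.46]. Speed limits (degrees/s): [159.86, 159.86, 180, 180, 180, 180].

INTERFACE

Orientations are given as a 3x3 rotation matrix whose columns are the frame's x, y, z axes.
In Python, from station import r gives the robot as it stands.
- The arm moves only by the tool servo_tool, never from a script. Its argument "commands" is a list that holds one entry, the list of rows, each a list of 7 numbers: the closure, from 0 (fully open) to 1 (shut), then the shift along the tool's x, y, z in mm, then the turn, a rotation vector about the tool's x, y, z in rad. In form: [[[claw, x, y, z, ax, ay, az], ...]]. A call has exactly 5 rows; each row is the pose to reach, as a shift and turn from the pose commanded when the call began, along the tool's axes at that moment; what a row does not reach only later rows make up. A row lasts 1/10 s, in which the tool goes at most 50 mm and 8.59 degrees, less where a joint would pass 70% of its speed; a pose out of reach is approached as far as the arm can. A call with a gripper value outside its range is refused whole. The fingers move at their own pace and stop on an object; the grip force is fixed at half the most. Time passes only in rows, so rows that repeat a pose let the fingers close, or fill a call up. It gives the time, the measured TCP pose, the force, the opening and the grip force at its end, in the units of the state.
- r.sense(): the state, without advancing time (a new reading comes with each control period).
- r.capture(name): name is "scene" or "top" or "wrist"; returns a dict with "pixels" (400x640x3 uint8, red, green, blue), "camera_matrix" (3x3 intrinsics, pixels), "dist" ([k1, k2, p1, p2, k3] as OpenCV has them; the pictures are not rectified), "R" (3x3) and "t" (3): a world point X has camera coordinates R X + t. Camera axes: x right, y down, z forward; pixel columns grow to the right and rows downward; lengths in m; the calibration is good to about 2 mm. A picture is of the moment at which its call begins. There is no depth.
- r.finish_job(): hands the job in; it is judged then, once.
The state is a dict: "time_s": time; "joints": joint angles; "joint_velocities": joint speeds; "effort": joint torques, N m; "tcp_pos": TCP position; "ee_rot": TCP orientation; "wrist_force": force on the tool from outside, world axes, zero at the start; "moment": the same for the moment, N m; "gripper_width": opening from 0.0 (shut) to 1.0 (fully open); "gripper_force": force on a finger pad.
Only numpy, scipy, OpenCV 4.12 (cv2) and the standard library are available. Lean on these libraries where they do the work, as an engineer would, in place of code of your own. Each camera call takes 0.05 s, during which the arm holds its last target. There are 200 camera calls.

## Working session

There is one attempt and no reset: what is moved stays moved. The work goes in short steps, Python scripts to look and compute and a tool call to move; the robot and the scene stay as the last step left them, time stands still between calls to the robot, and variables do not carry over. Pictures are saved under pics/ and viewed, at most 14 in all, crops included, and the job is handed in when it is done.

Besides the shell and the picture viewer there is one more tool, called after "Call:" by a JSON object that holds its "name" and its "arguments". servo_tool: Moves the arm, as the interface text tells. Its arguments: {"type":"object","properties":{"commands":{"type":"array","items":{"type":"array","items":{"type":"array","items":{"type":"number"}}}}},"required":["commands"]}

```bash
mkdir -p pics; ls; cat > h.py <<'E'
import numpy as np, cv2
from station import r
def cap(n,f=None):
    c=r.capture(n)
    for k in("camera_matrix","dist","R","t"): c[k]=np.array(c[k],float)
    if f:
        cv2.imwrite('pics/'+f+'.png',np.array(c["pixels"])[:,:,::-1]); np.savez('pics/'+f+'.npz',**c)
    return c
def load(f): return dict(np.load('pics/'+f+'.npz'))
def px(c,u,v,z):
    "pixel -> world point at height z"
    p=cv2.undistortPoints(np.array([[[u,v]]],float),c["camera_matrix"],c["dist"])[0,0]
    d=c["R"].T@np.array([p[0],p[1],1]); o=-c["R"].T@c["t"]
    return o+d*(z-o[2])/d[2]
def proj(c,X):
    return cv2.projectPoints(np.array(X,float).reshape(-1,1,3),cv2.Rodrigues(c["R"])[0],c["t"],c["camera_matrix"],c["dist"])[0][:,0]
def tri(cs,uvs):
    A=[];b=[]
    for c,(u,v) in zip(cs,uvs):
        p=cv2.undistortPoints(np.array([[[u,v]]],float),c["camera_matrix"],c["dist"])[0,0]
        for i in(0,1):
            A.append(c["R"][i]-p[i]*c["R"][2]); b.append(p[i]*c["t"][2]-c["t"][i])
    x,res,_,_=np.linalg.lstsq(np.array(A),np.array(b),rcond=None); return x,res
def move(X,yaw=None):
    "shift in tool axes (mm) from measured pose to world X"
    s=r.sense(); R=np.array(s["ee_rot"]); return np.round(R.T@(np.array(X)-s["tcp_pos"])*1000,1)
E
python3 - <<'E'
from h import *
np.set_printoptions(precision=3,suppress=True)
for n in("scene","top"):
    c=cap(n,n+'0'); print(n,-c["R"].T@c["t"],c["R"][2],c["camera_matrix"][0,0])
    im=cv2.imread('pics/'+n+'0.png'); cv2.imwrite('pics/'+n+'0b.png',cv2.resize(im,(800,500),interpolation=cv2.INTER_CUBIC))
s=r.sense(); print(s["tcp_pos"],s["ee_rot"],s["time_s"],s["gripper_width"])
E
```

```text
pics
scene [1.283 0.456 0.701] [-0.673 -0.488 -0.556] 432.8378941792201
top [ 0.508 -0.04   1.273] [ 0.065 -0.006 -0.998] 387.62844550797917
[ 0.255 -0.57   0.233] [[-0.913 -0.408 -0.001]
 [-0.408  0.913  0.002]
 [ 0.     0.002 -1.   ]] 0.1 0.9990681621265902
```

View pics/scene0b.png

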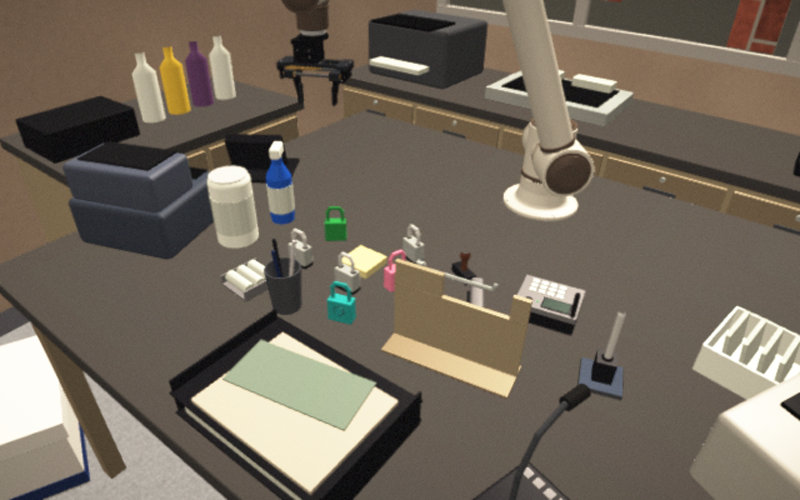

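View pics/top0b.png

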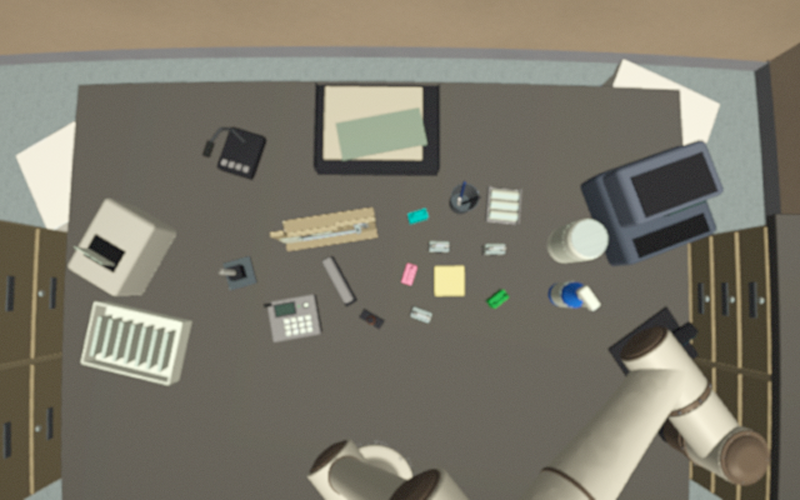

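Scene picture (800 px scale): steel padlocks at (347,272), (301,248), (413,243); green (336,225), turquoise (341,303) and pink (395,270) are the lookalikes, rejected by colour. Same padlocks in the top view: (439,246), (493,249), (421,314). Panel at (330,228), with its hook folded at (455,285) in the scene view. Controller (293,318), pen stand (237,272), stapler (338,281), date stamp (372,318).

```bash
python3 - <<'E'
from h import *
np.set_printoptions(precision=3,suppress=True)
t=load('top0');s=load('scene0')
for n,(u,v),z in [("lockA",(439,246),.05),("lockB",(493,249),.05),("lockC",(421,314),.05),("pink",(409,274),.05),("turq",(418,216),.05),("green",(498,299),.05),("pad",(449,281),.018),("ctrl",(293,318),.042),("stand",(240,273),.01),("stap",(338,281),.05),("stamp",(372,318),.03),("panel top L",(283,222),.171),("panel top R",(376,209),.171),("foot R front",(377,239),.006),("foot L front",(287,250),.006),("cup",(462,200),.09),("coin",(504,205),.03),("tub",(577,241),.17),("spray",(566,294),.1)]:
    print(n,px(t,u*.8,v*.8,z))
# triangulate
for n,a,b in [("panel TL",(283,222),(525,299)),("panel TR",(376,209),(394,262)),("stylus top",(225,272),(619,315))]:
    print(n,*tri([t,s],[(a[0]*.8,a[1]*.8),(b[0]*.8,b[1]*.8)]))
for n,f,(x,y,w,h) in [("t",'top0',(200,140,230,130)),("s",'scene0',(220,160,290,160))]:
    im=cv2.imread(f'pics/{f}.png')[y:y+h,x:x+w]; cv2.imwrite(f'pics/crop_{n}.png',cv2.resize(im,(800,int(800*h/w)),interpolation=cv2.INTER_CUBIC))
E
```

```text
lockA [ 0.612 -0.16   0.05 ]
lockB [ 0.606 -0.298  0.05 ]
lockC [ 0.44  -0.115  0.05 ]
pink [ 0.541 -0.084  0.05 ]
turq [ 0.689 -0.106  0.05 ]
green [ 0.479 -0.31   0.05 ]
pad [ 0.524 -0.189  0.018]
ctrl [0.427 0.209 0.042]
stand [0.541 0.357 0.01 ]
stap [0.522 0.095 0.05 ]
stamp [0.428 0.009 0.03 ]
panel top L [0.654 0.21  0.171]
panel top R [ 0.686 -0.003  0.171]
foot R front [ 0.633 -0.001  0.006]
foot L front [0.602 0.235 0.006]
cup [ 0.724 -0.213  0.09 ]
coin [ 0.723 -0.332  0.03 ]
tub [ 0.617 -0.469  0.17 ]
spray [ 0.493 -0.467  0.1  ]
panel TL [0.647 0.221 0.181] [0.]
panel TR [0.681 0.003 0.177] [0.]
stylus top [0.538 0.354 0.144] [0.]
```

View pics/crop_t.png

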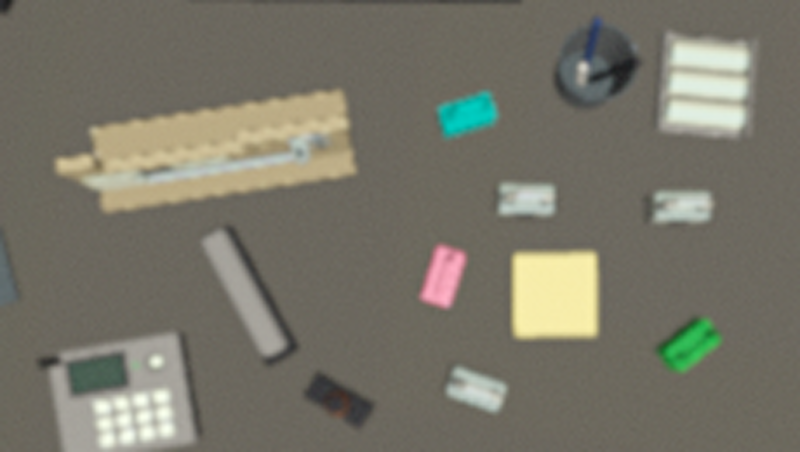

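View pics/crop_s.png

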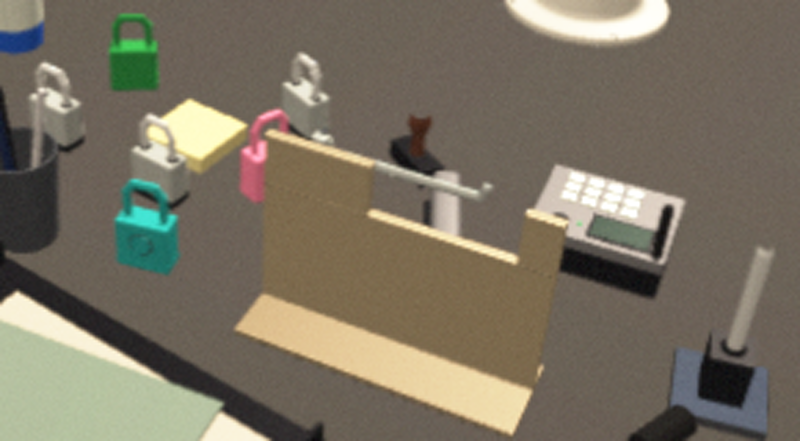

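Call:
{"name": "servo_tool", "arguments": {"commands": [[[0,-40,25,-40,0,0,0],[0,-80,50,-80,0,0,0],[0,-110,70,-110,0,0,0],[0,-140,90,-130,0,0,0],[0,-160,100,-150,0,0,0]]]}}

```text
time_s: 0.6
tcp_pos: [0.361, -0.4118, 0.3848]
ee_rot: [[-0.912, -0.409, 0.0], [-0.409, 0.912, 0.0], [-0.001, -0.0, -1.0]]
wrist_force: [0.6, -1.1, 0.0]
gripper_width: 0.999
gripper_force: 0.0
```

Call:
{"name": "servo_tool", "arguments": {"commands": [[[0,-40,25,-10,0,0,0.1],[0,-80,50,-20,0,0,0.2],[0,-120,75,-30,0,0,0.26],[0,-160,100,-40,0,0,0.26],[0,-195,122,-40,0,0,0.26]]]}}

```text
time_s: 1.1
tcp_pos: [0.4898, -0.2209, 0.4248]
ee_rot: [[-0.987, -0.161, 0.002], [-0.161, 0.987, -0.001], [-0.002, -0.001, -1.0]]
wrist_force: [-0.5, -0.3, 0.5]
gripper_width: 1.004
gripper_force: 0.0
```

```bash
cat >> h.py <<'E'
def st():
    s=r.sense(); R=np.array(s["ee_rot"]); print("t%.1f tcp %s y-axis yaw %.1f tilt %.2f F %s w %.3f gf %.1f"%(s["time_s"],np.round(s["tcp_pos"],4),np.degrees(np.arctan2(R[1,1],R[0,1])),np.degrees(np.arccos(-R[2,2])),np.round(s["wrist_force"],1),s["gripper_width"],s["gripper_force"])); return s
def plan(X,yaw):
    "shift (mm) and rotvec in tool axes to TCP X, tool down, y axis at world yaw (deg)"
    s=r.sense(); R=np.array(s["ee_rot"]); a=np.radians(yaw); y=np.array([np.cos(a),np.sin(a),0]); z=np.array([0,0,-1.])
    T=np.stack([np.cross(y,z),y,z],1); rv=cv2.Rodrigues(R.T@T)[0].ravel()
    print("plan",np.round(R.T@(np.array(X)-s["tcp_pos"])*1000,1),np.round(rv,3))
E
python3 - <<'E'
from h import *
np.set_printoptions(precision=3,suppress=True)
st(); c=cap('wrist','w1'); print(-c["R"].T@c["t"],c["R"],c["camera_matrix"][0,0])
E
```

```text
t1.1 tcp [ 0.49  -0.221  0.425] y-axis yaw 99.3 tilt 0.14 F [-0.5 -0.3  0.5] w 1.004 gf 0.0
[ 0.417 -0.233  0.575] [[-0.161  0.987 -0.001]
 [ 0.95   0.155  0.27 ]
 [ 0.267  0.043 -0.963]] 307.82923580209166
```

View pics/w1.png

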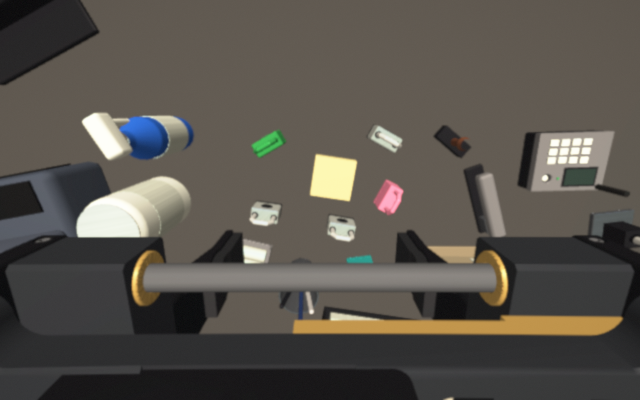

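Steel padlocks at (265,213), (341,228), (386,138) in the wrist view; green (268,144), pink (388,196) and turquoise (360,261) are decoys. I'll fit the padlock model to the masks.

```bash
cat > fit.py <<'E'
from h import *
from scipy.optimize import minimize
def model(x,y,yaw,z=0):
    c,s=np.cos(yaw),np.sin(yaw); R=np.array([[c,-s,0],[s,c,0],[0,0,1]])
    B=np.array([[a,b,h] for a in(-.013,.013) for b in(-.025,.025) for h in(0,.05)])
    parts=[B]
    for b0,b1,h0,h1 in((-.021,-.013,.05,.084),(.013,.021,.05,.084),(-.018,.018,.08,.088)):
        parts.append(np.array([[a,b,h] for a in(-.004,.004) for b in(b0,b1) for h in(h0,h1)]))
    return [p@R.T+[x,y,z] for p in parts]
def render(c,parts,box,S=4):
    u0,v0,w,h=box; m=np.zeros((h*S,w*S),np.uint8)
    for p in parts:
        q=((proj(c,p)-[u0-.5,v0-.5])*S).astype(np.float32)
        cv2.fillConvexPoly(m,cv2.convexHull(q).astype(np.int32),255)
    return cv2.resize(m,(w,h),interpolation=cv2.INTER_AREA)/255.
def fitlock(views,x0,y0,z=0,thr=30,half=26):
    data=[]
    for c in views:
        u,v=proj(c,[[x0,y0,z+.04]])[0].astype(int); box=(u-half,v-half,2*half,2*half)
        im=c["pixels"][v-half:v+half,u-half:u+half].astype(float)
        im=im.reshape(2*half,2*half,3); bg=np.median(im.reshape(-1,3),0)
        sat=im.max(2)-im.min(2); d=np.clip((np.abs(im-bg).max(2)-8)/thr,0,1)*(sat<45)
        n,lab,stt,cen=cv2.connectedComponentsWithStats((d>.4).astype(np.uint8))
        k=1+np.argmin([np.hypot(*(cc-half)) -0.05*s[4] for cc,s in zip(cen[1:],stt[1:])])
        keep=cv2.dilate((lab==k).astype(np.uint8),np.ones((3,3))); data.append((c,box,d*keep))
    f=lambda p:sum(np.sum((render(c,model(*p[:2],p[2],z),b)-d)**2)/max(d.sum(),1) for c,b,d in data)
    best=min((minimize(f,[x0,y0,a],method='Nelder-Mead',options=dict(initial_simplex=[[x0,y0,a],[x0+.01,y0,a],[x0,y0+.01,a],[x0,y0,a+.3]],xatol=1e-4,fatol=1e-4)) for a in np.radians([0,45,90,135])),key=lambda o:o.fun)
    return best.x,best.fun
E
python3 - <<'E'
from fit import *
w,t,s=load('w1'),load('top0'),load('scene0')
for n,x,y in(("A",.612,-.16),("B",.606,-.298),("C",.44,-.115)):
    for vs in ([w],[w,t],[w,t,s] if n!="B" else [t,w]):
        p,f=fitlock(vs,x,y); print(n,np.round(p[:2],4),np.degrees(p[2])%180,round(f,3))
for n,uv,z in(("hole?",(546,178),.042),("corner1",(526,133),.042),("corner2",(611,131),.042),("aerial tip",(628,192),.09),("stamp",(452,141),.03)): print(n,px(w,*uv,z))
cv2.imwrite('pics/cw1.png',cv2.resize(cv2.imread('pics/w1.png')[100:270,230:640],(800,332),interpolation=cv2.INTER_CUBIC))
E
```

```text
A [ 0.6143 -0.1603] 176.75252228359716 0.12
A [ 0.6142 -0.1604] 179.72901335439772 0.153
A [ 0.6129 -0.1608] 173.92459309199384 1.092
B [ 0.609 -0.304] 3.194721308177862 0.138
B [ 0.6085 -0.3046] 0.3651436921111954 0.259
B [ 0.6085 -0.3046] 0.3651436921111954 0.259
C [ 0.4402 -0.1139] 159.50787735245956 0.074
C [ 0.4391 -0.1151] 160.36947058757397 0.145
C [ 0.4378 -0.1149] 157.43549236430687 0.733
hole? [0.46203169 0.17541722 0.042     ]
corner1 [0.39375781 0.11519999 0.042     ]
corner2 [0.36909811 0.25156559 0.042     ]
aerial tip [0.45943579 0.27334756 0.09      ]
stamp [0.42614041 0.00217985 0.03      ]
```

View pics/cw1.png

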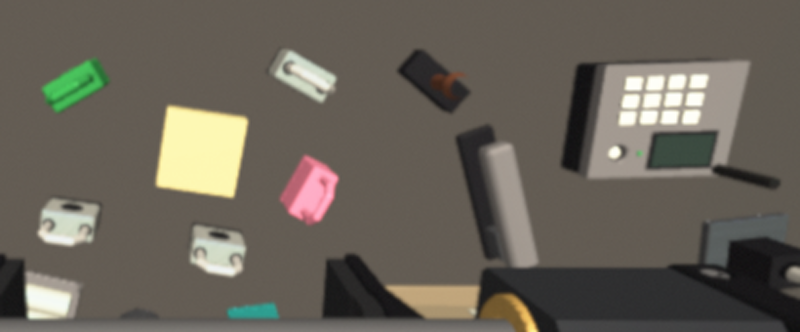

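Call:
{"name": "servo_tool", "arguments": {"commands": [[[0,-20,40,0,0,0,0],[0,-40,80,0,0,0,0],[0,-60,120,0,0,0,0],[0,-80,160,0,0,0,0],[0,-100,200,0,0,0,0]]]}}

```text
time_s: 1.65
tcp_pos: [0.5554, -0.0076, 0.4232]
ee_rot: [[-0.987, -0.16, -0.001], [-0.16, 0.987, 0.0], [0.001, 0.0, -1.0]]
wrist_force: [0.9, -0.7, -0.2]
gripper_width: 0.997
gripper_force: 0.0
```

Call:
{"name": "servo_tool", "arguments": {"commands": [[[1,-20,40,0,0,0,0],[1,-37,82,0,0,0,0],[1,-37,82,0,0,0,0],[1,-37,82,0,0,0,0],[1,-37,82,0,0,0,0]]]}}

```text
time_s: 2.15
tcp_pos: [0.5785, 0.0768, 0.4235]
ee_rot: [[-0.987, -0.16, -0.0], [-0.16, 0.987, -0.0], [0.0, -0.0, -1.0]]
wrist_force: [-0.1, -0.6, -0.5]
gripper_width: 0.633
gripper_force: 0.0
```

```bash
python3 - <<'E'
from h import *
st(); cap('wrist','w2')
cv2.imwrite('pics/w2b.png',cv2.resize(cv2.imread('pics/w2.png')[60:300,160:480],(800,600),interpolation=cv2.INTER_CUBIC))
E
```

```text
t2.1 tcp [0.5785 0.0768 0.4235] y-axis yaw 99.2 tilt 0.03 F [-0.1 -0.6 -0.5] w 0.633 gf 0.0
```

View pics/w2b.png

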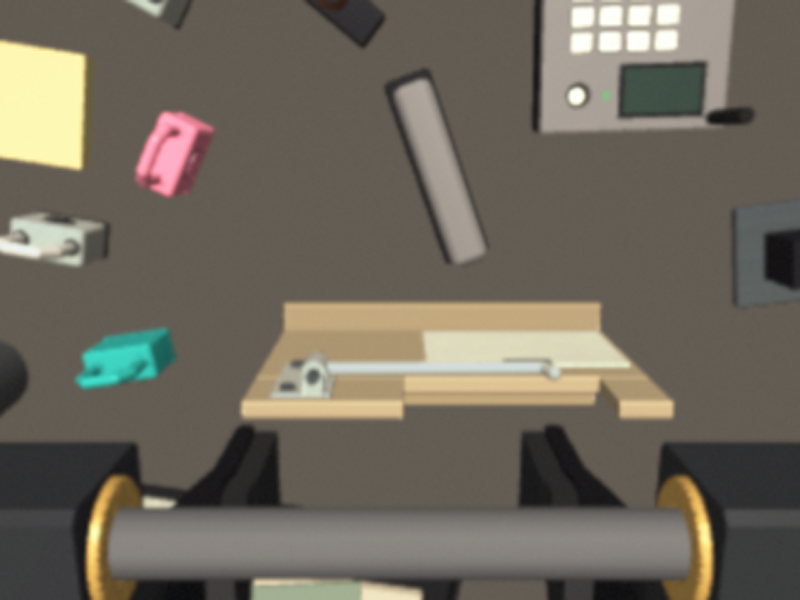

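```bash
cat > panel.py <<'E'
from h import *
from scipy.optimize import least_squares
w=load('w2')
def T(p,X): c,s=np.cos(p[2]),np.sin(p[2]); return np.array(X)@np.array([[c,-s,0],[s,c,0],[0,0,1]]).T+[p[0],p[1],0]
def o(u,v): return [160+u/2.5,60+v/2.5]
L=[[-.025,-.13,.006],[-.025,.11,.006],[-.005,-.13,.006],[-.005,.11,.006],[.005,-.13,.171],[.005,.11,.171],[-.005,-.13,.171],[-.005,.11,.171],[.005,-.04,.171],[.005,.08,.171]]
E
python3 - <<'E'
from panel import *
np.set_printoptions(precision=4,suppress=True)
U=np.array([o(285,304),o(600,304)])
p=least_squares(lambda p:(proj(w,T(p,L[:2]))-U).ravel(),[.65,.1,.15]).x
print(p,np.degrees(p[2]))
print((proj(w,T(p,L))-[160,60])*2.5)
print("hinge",px(w,*o(314,374),.155),"end",px(w,*o(553,370),.169), "rod L",px(w,*o(335,369),.155),"rod R",px(w,*o(540,368),.155))
for nm,u,v,z in(("hole",577,96,.042),("c1",540,131,.042),("c2",729,127,.042)): print(nm,px(w,*o(u,v),z))
c,s=np.cos(p[2]),np.sin(p[2])
for u,v,z in((314,374,.155),(335,369,.155),(540,368,.155),(553,370,.169)):
    X=px(w,*o(u,v),z)[:2]-p[:2]; print("panel frame",c*X[0]+s*X[1],-s*X[0]+c*X[1])
E
```

```text
[0.6446 0.1312 0.1595] 9.138796719898536
[[283.0815 304.0785]
 [601.914  304.1402]
 [284.1339 329.8543]
 [600.0279 329.9352]
 [242.455  419.068 ]
 [673.8536 419.2983]
 [241.49   402.0864]
 [675.5811 402.2941]
 [404.0772 419.0656]
 [619.7283 419.228 ]]
hinge [0.643  0.0385 0.155 ] end [0.6152 0.1689 0.169 ] rod L [0.6381 0.05   0.155 ] rod R [0.619  0.1649 0.155 ]
hole [0.4631 0.1768 0.042 ]
c1 [0.4884 0.1575 0.042 ]
c2 [0.4665 0.2802 0.042 ]
panel frame -0.016291894840060116 -0.09126189699359757
panel frame -0.019271852137247077 -0.07923469838726117
panel frame -0.019907736035183782 0.03731152888546073
panel frame -0.023003260806626347 0.04181311779349517
```

```bash
cat >> panel.py <<'E'
P=np.array([.6446,.1312,.1595])
def W(x,y,z): return T(P,[x,y,z])
def inP(X): c,s=np.cos(P[2]),np.sin(P[2]); d=np.array(X)[:2]-P[:2]; return np.array([c*d[0]+s*d[1],-s*d[0]+c*d[1]])
E
python3 - <<'E'
from panel import *
plan(W(.002,.003,.25),99.14); print(W(.002,.003,.149))
q0=np.array([.002,.003])
for d in range(0,100,10):
    t=np.radians(d); h=.004+.0095*np.cos(t)+.015*np.sin(t)
    q=np.array([-.019-.095*np.sin(t)+h*np.cos(t),-.092+.095*np.cos(t)+h*np.sin(t)]); dq=(q-q0)*1000
    print(d,"tool xy",np.round([-dq[0],dq[1]],1))
E
```

```text
plan [-75.9  46.6 173.8] [-0.  0.  0.]
[0.64609814 0.13447957 0.149     ]
0 tool xy [7.5 0. ]
10 tool xy [21.8  1.3]
20 tool xy [36.5  0.4]
30 tool xy [51.4 -2.9]
40 tool xy [66.  -8.8]
50 tool xy [ 79.9 -17.4]
60 tool xy [ 92.4 -28.7]
70 tool xy [103.  -42.5]
80 tool xy [111.  -58.4]
90 tool xy [116. -76.]
```

Call:
{"name": "servo_tool", "arguments": {"commands": [[[1,-40,25,0,0,0,0],[1,-76,47,20,0,0,0],[1,-76,47,65,0,0,0],[1,-76,47,115,0,0,0],[1,-76,47,155,0,0,0]]]}}

```text
time_s: 2.7
tcp_pos: [0.6455, 0.1345, 0.2658]
ee_rot: [[-0.987, -0.158, -0.002], [-0.158, 0.987, -0.0], [0.002, 0.0, -1.0]]
wrist_force: [0.7, -0.4, -0.1]
gripper_width: 0.125
gripper_force: 0.0
```

```bash
python3 - <<'E'
from panel import *
s=st(); print(inP(s["tcp_pos"])); plan(W(.002,.003,.149),99.14); cap('scene','s2')
im=cv2.imread('pics/s2.png')[180:300,300:460]; cv2.imwrite('pics/s2b.png',cv2.resize(im,(800,600),interpolation=cv2.INTER_CUBIC))
E
```

```text
t2.7 tcp [0.6455 0.1345 0.2658] y-axis yaw 99.1 tilt 0.13 F [ 0.7 -0.4 -0.1] w 0.125 gf 0.0
[0.00144085 0.00307564]
plan [-8.000e-01 -1.000e-01  1.168e+02] [ 0.    -0.002 -0.001]
```

View pics/s2b.png

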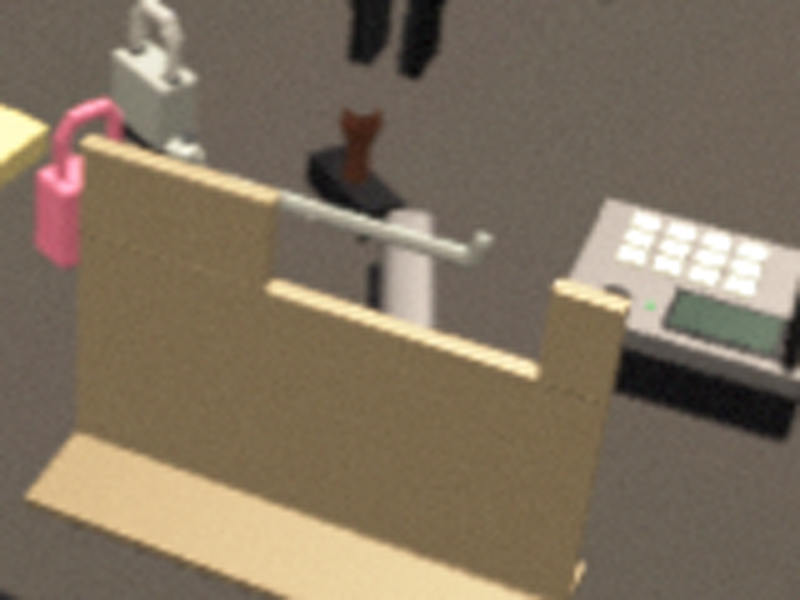

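The folded rod (280–485, 200–245) shows over the notch and the closed fingers are above it; descending behind the rod.

Call:
{"name": "servo_tool", "arguments": {"commands": [[[1,-1,0,35,0,0,0],[1,-1,0,70,0,0,0],[1,-1,0,95,0,0,0],[1,-1,0,110,0,0,0],[1,-1,0,117,0,0,0]]]}}

```text
time_s: 3.25
tcp_pos: [0.6472, 0.1349, 0.1513]
ee_rot: [[-0.987, -0.159, -0.001], [-0.159, 0.987, -0.001], [0.001, -0.0, -1.0]]
wrist_force: [-0.6, 0.4, -0.0]
gripper_width: 0.008
gripper_force: 0.0
```

Call:
{"name": "servo_tool", "arguments": {"commands": [[[1,7,0,0,0,0,0],[1,14,1,0,0,0,0],[1,22,1,0,0,0,0],[1,29,1,0,0,0,0],[1,36,0,0,0,0,0]]]}}

```text
time_s: 3.75
tcp_pos: [0.6121, 0.1307, 0.1532]
ee_rot: [[-0.987, -0.161, 0.004], [-0.161, 0.987, 0.001], [-0.004, 0.001, -1.0]]
wrist_force: [3.8, -0.5, 1.2]
gripper_width: 0.007
gripper_force: 1.5
```

Call:
{"name": "servo_tool", "arguments": {"commands": [[[1,15,-3,2,0,0,0],[1,30,-9,2,0,0,0],[1,37,-13,2,0,0,0],[1,44,-17,2,0,0,0],[1,50,-23,2,0,0,0]]]}}

```text
time_s: 4.25
tcp_pos: [0.566, 0.1, 0.15]
ee_rot: [[-0.987, -0.161, 0.001], [-0.161, 0.987, 0.001], [-0.001, 0.001, -1.0]]
wrist_force: [3.2, 1.8, 0.8]
gripper_width: 0.007
gripper_force: 1.4
```

Call:
{"name": "servo_tool", "arguments": {"commands": [[[1,6,-6,0,0,0,0],[1,17,-19,0,0,0,0],[1,25,-35,0,0,0,0],[1,28,-45,0,0,0,0],[1,30,-54,0,0,0,0]]]}}

```text
time_s: 4.75
tcp_pos: [0.5445, 0.0405, 0.1493]
ee_rot: [[-0.987, -0.159, -0.001], [-0.159, 0.987, 0.0], [0.001, 0.0, -1.0]]
wrist_force: [1.8, 3.2, -0.8]
gripper_width: 0.007
gripper_force: 1.3
```

Call:
{"name": "servo_tool", "arguments": {"commands": [[[1,0,-2,0,0,0,0],[1,0,-2,0,0,0,0],[1,0,-3,0,0,0,0],[1,0,-4,0,0,0,0],[1,0,-5,0,0,0,0]]]}}

```text
time_s: 5.25
tcp_pos: [0.5449, 0.0369, 0.149]
ee_rot: [[-0.987, -0.16, -0.002], [-0.16, 0.987, -0.0], [0.002, 0.0, -1.0]]
wrist_force: [-2.4, 2.2, 0.0]
gripper_width: 0.002
gripper_force: 1.3
```

```bash
python3 - <<'E'
from panel import *
s=st(); print(inP(s["tcp_pos"])); cap('scene','s3');cap('top','t3')
im=cv2.imread('pics/s3.png')[160:300,270:460]; cv2.imwrite('pics/s3b.png',cv2.resize(im,(800,590),interpolation=cv2.INTER_CUBIC))
E
```

```text
t5.2 tcp [0.5449 0.0369 0.149 ] y-axis yaw 99.2 tilt 0.14 F [-2.4  2.2  0. ] w 0.002 gf 1.3
[-0.11336822 -0.07729209]
```

View pics/s3b.png

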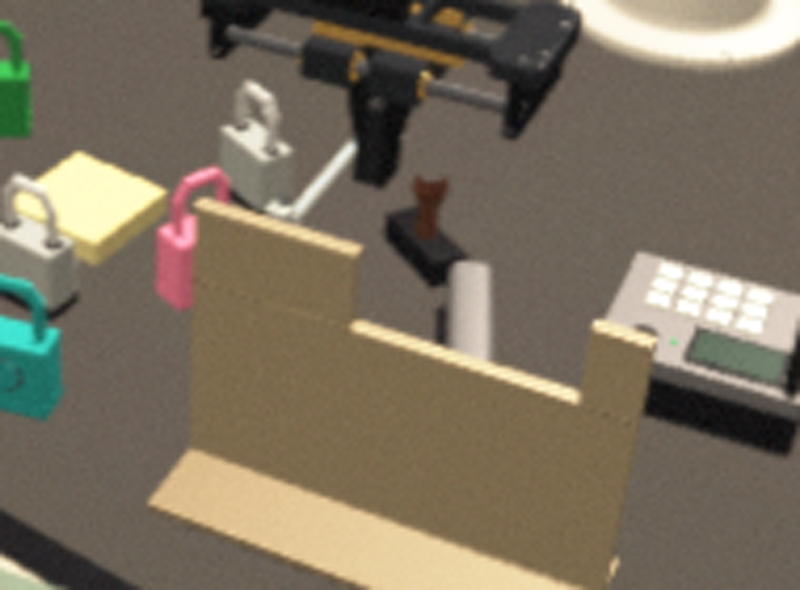

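Rod now stands out towards the robot at (270–360, 140–215). Back off, rise and look from above.

Call:
{"name": "servo_tool", "arguments": {"commands": [[[1,0,25,0,0,0,0],[1,0,25,-40,0,0,0],[1,0,20,-90,0,0,0],[0,0,10,-140,0,0,0],[0,0,0,-190,0,0,0]]]}}

```text
time_s: 5.85
tcp_pos: [0.5458, 0.0366, 0.3398]
ee_rot: [[-0.987, -0.161, 0.001], [-0.161, 0.987, -0.001], [-0.001, -0.001, -1.0]]
wrist_force: [1.5, 0.5, -0.1]
gripper_width: 0.109
gripper_force: 0.0
```

Call:
{"name": "servo_tool", "arguments": {"commands": [[[0,0,-10,-30,0,0,0],[0,0,-20,-30,0,0,0],[0,0,-20,-30,0,0,0],[0,0,-20,-30,0,0,0],[0,0,-20,-30,0,0,0]]]}}

```text
time_s: 6.35
tcp_pos: [0.5486, 0.0175, 0.3657]
ee_rot: [[-0.987, -0.16, -0.003], [-0.16, 0.987, -0.001], [0.003, -0.0, -1.0]]
wrist_force: [1.3, -0.1, -0.2]
gripper_width: 0.555
gripper_force: 0.0
```

```bash
python3 - <<'E'
from panel import *
s=st(); c=cap('wrist','w4')
cv2.imwrite('pics/w4b.png',cv2.resize(cv2.imread('pics/w4.png')[60:300,160:480],(800,600),interpolation=cv2.INTER_CUBIC))
print((proj(c,T(P,[[-.019,-.092,.155],[-.149,-.092,.155],[-.155,-.092,.169]]))-[160,60])*2.5)
E
```

```text
t6.3 tcp [0.5486 0.0175 0.3657] y-axis yaw 99.2 tilt 0.18 F [ 1.3 -0.1 -0.2] w 0.555 gf 0.0
[[407.88486203 477.03412743]
 [409.11700879 219.73090862]
 [409.60611268 209.32499455]]
```

View pics/w4b.png

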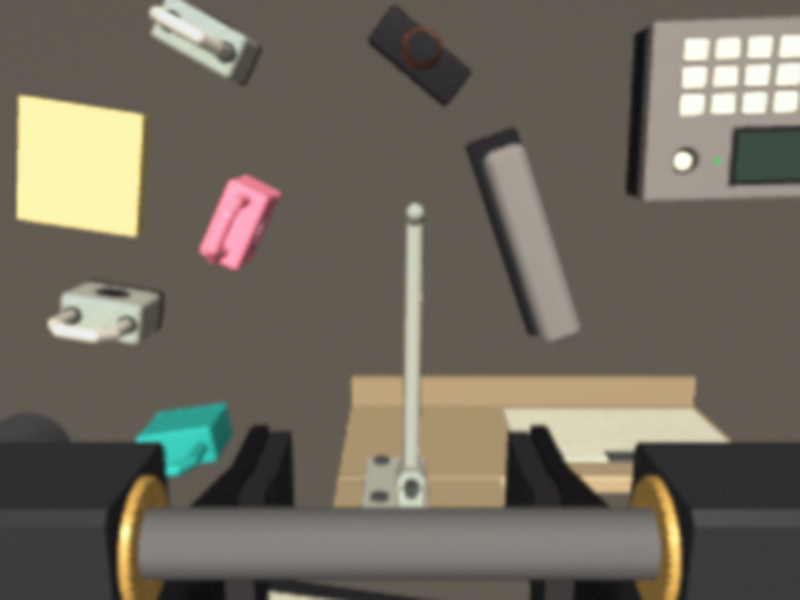

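Rod points straight out: hinge (411,485), tip (415,211), within about 0.02 rad of the predicted full fold-out. Next, padlock A at (105,310).

```bash
python3 - <<'E'
from fit import *
from panel import W
w1,w4,w2=load('w1'),load('w4'),load('w2')
for n,x,y,vs in(("A",.614,-.16,[w4]),("A",.614,-.16,[w1,w4]),("C",.44,-.114,[w4]),("C",.44,-.114,[w1,w4])):
    p,f=fitlock(vs,x,y); print(n,np.round(p[:2],4),np.degrees(p[2])%180,round(f,3))
plan([.614,-.1605,.15],88); plan([.614,-.1605,.037],88)
E
```

```text
A [ 0.6146 -0.1653] 4.881037440627601 0.258
A [ 0.6137 -0.1606] 0.9515029508666117 0.412
C [ 0.4374 -0.1225] 161.01164433935733 0.217
C [ 0.44   -0.1148] 160.73461215963505 0.296
plan [ -36.5 -186.2  215.9] [-0.001 -0.003  0.196]
plan [ -36.8 -186.2  328.9] [-0.001 -0.003  0.196]
```

Call:
{"name": "servo_tool", "arguments": {"commands": [[[0,-8,-45,20,0,0,0.09],[0,-18,-90,40,0,0,0.18],[0,-28,-135,60,0,0,0.18],[0,-36,-175,85,0,0,0.18],[0,-37,-186,130,0,0,0.18]]]}}

```text
time_s: 6.9
tcp_pos: [0.6177, -0.1638, 0.2376]
ee_rot: [[-1.0, 0.022, 0.005], [0.022, 1.0, -0.002], [-0.005, -0.002, -1.0]]
wrist_force: [0.2, 1.0, -1.9]
gripper_width: 0.981
gripper_force: 0.0
```

```bash
python3 - <<'E'
from fit import *
st(); c=cap('wrist','w5'); plan([.614,-.1605,.037],89)
p,f=fitlock([c],.614,-.1605,half=60); print(np.round(p[:2],4),np.degrees(p[2])%180,round(f,3))
p,f=fitlock([c,load('w1')],.614,-.1605,half=45); print(np.round(p[:2],4),np.degrees(p[2])%180,round(f,3))
E
```

```text
t6.9 tcp [ 0.6177 -0.1638  0.2376] y-axis yaw 88.8 tilt 0.31 F [ 0.2  1.  -1.9] w 0.981 gf 0.0
plan [ -4.6   1.2 189.3] [ 0.003 -0.014 -0.007]
[ 0.6133 -0.1609] 178.37893306636212 0.088
[ 0.6143 -0.1607] 179.82540176680882 0.221
```

Call:
{"name": "servo_tool", "arguments": {"commands": [[[0,0,0,40,0,0,0],[0,0,0,85,0,0,0],[0,0,0,110,0,0,0],[0,0,0,120,0,0,0],[0,0,0,120,0,0,0]]]}}

```text
time_s: 7.45
tcp_pos: [0.6148, -0.1597, 0.1163]
ee_rot: [[-1.0, 0.018, -0.003], [0.018, 1.0, -0.0], [0.003, -0.0, -1.0]]
wrist_force: [0.2, -0.1, 0.6]
gripper_width: 1.0
gripper_force: 0.0
```

```bash
python3 - <<'E'
from fit import *
st(); plan([.6135,-.1607,.037],88.5)
E
```

```text
t7.5 tcp [ 0.6148 -0.1597  0.1163] y-axis yaw 89.0 tilt 0.18 F [ 0.2 -0.1  0.6] w 1.000 gf 0.0
plan [ 1.  -1.  79.3] [-0.    -0.003  0.008]
```

Call:
{"name": "servo_tool", "arguments": {"commands": [[[0,1,-1,30,0,0,0],[0,1,-1,60,0,0,0],[0,1,-1,75,0,0,0],[0,1,-1,79,0,0,0],[1,1,-1,79,0,0,0]]]}}

```text
time_s: 7.95
tcp_pos: [0.6155, -0.1612, 0.0398]
ee_rot: [[-1.0, 0.018, 0.002], [0.018, 1.0, -0.001], [-0.002, -0.0, -1.0]]
wrist_force: [-0.2, -0.7, 0.5]
gripper_width: 0.963
gripper_force: 0.0
```

Call:
{"name": "servo_tool", "arguments": {"commands": [[[1,0,0,0,0,0,0],[1,0,0,0,0,0,0],[1,0,0,0,0,0,0],[1,0,0,0,0,0,0],[1,0,0,0,0,0,0]]]}}

```text
time_s: 8.45
tcp_pos: [0.6145, -0.1612, 0.0388]
ee_rot: [[-1.0, 0.019, 0.001], [0.019, 1.0, 0.0], [-0.001, 0.0, -1.0]]
wrist_force: [-1.1, 0.3, 1.6]
gripper_width: 0.57
gripper_force: 30.0
```

Call:
{"name": "servo_tool", "arguments": {"commands": [[[1,0,0,-20,0,0,0],[1,0,0,-60,0,0,0],[1,0,0,-100,0,0,0],[1,0,0,-140,0,0,0],[1,0,0,-150,0,0,0]]]}}

```text
time_s: 8.95
tcp_pos: [0.6164, -0.1617, 0.1932]
ee_rot: [[-1.0, 0.019, 0.008], [0.019, 1.0, -0.001], [-0.008, -0.001, -1.0]]
wrist_force: [0.8, 0.0, -2.8]
gripper_width: 0.573
gripper_force: 30.0
```

```bash
python3 - <<'E'
from panel import *
st(); cap('wrist','w6'); s=r.sense(); X=np.array(s["tcp_pos"])
for z in (.19,.14):plan(W(-.21,-.090,z),99.14)
E
```

```text
t8.9 tcp [ 0.6164 -0.1617  0.1932] y-axis yaw 88.9 tilt 0.49 F [ 0.8  0.  -2.8] w 0.573 gf 30.0
plan [167.5 167.3   1.1] [-0.001  0.007 -0.179]
plan [167.8 167.3  51.1] [-0.001  0.007 -0.179]
```

View pics/w6.png

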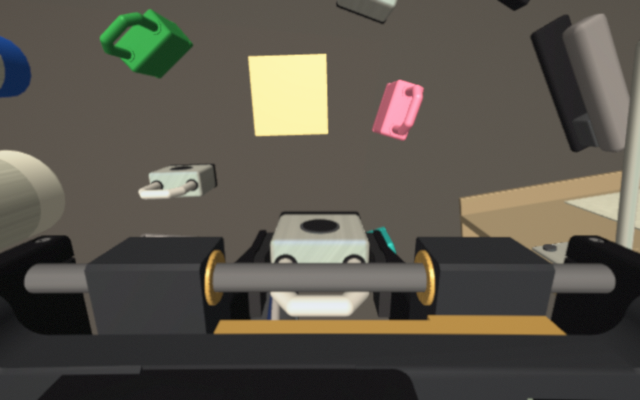

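Call:
{"name": "servo_tool", "arguments": {"commands": [[[1,45,10,0,0,0,0],[1,88,25,0,0,0,-0.06],[1,125,50,0,0,0,-0.12],[1,150,90,0,0,0,-0.18],[1,158,130,0,0,0,-0.18]]]}}

```text
time_s: 9.5
tcp_pos: [0.4538, -0.0282, 0.1857]
ee_rot: [[-0.987, -0.158, -0.007], [-0.158, 0.987, -0.0], [0.007, 0.001, -1.0]]
wrist_force: [1.0, -0.3, -3.2]
gripper_width: 0.574
gripper_force: 30.0
```

```bash
python3 - <<'E'
from panel import *
s=st(); plan(W(-.20,-.090,.133),99.14)
E
```

```text
t9.5 tcp [ 0.4538 -0.0282  0.1857] y-axis yaw 99.1 tilt 0.39 F [ 1.  -0.3 -3.2] w 0.574 gf 30.0
plan [-14.1  37.1  52.7] [ 0.001 -0.007 -0.001]
```

Call:
{"name": "servo_tool", "arguments": {"commands": [[[1,-6,20,15,0,0,0],[1,-13,36,30,0,0,0],[1,-13,36,53,0,0,0],[1,-13,36,53,0,0,0],[1,-13,36,53,0,0,0]]]}}

```text
time_s: 10.0
tcp_pos: [0.4647, 0.0088, 0.134]
ee_rot: [[-0.987, -0.16, -0.004], [-0.16, 0.987, -0.001], [0.004, -0.001, -1.0]]
wrist_force: [0.9, -0.6, -2.7]
gripper_width: 0.574
gripper_force: 30.0
```

```bash
python3 - <<'E'
from panel import *
s=st(); print(inP(s["tcp_pos"])); plan(W(-.20,-.090,.133),99.14); cap('wrist','w7'); cap('scene','s7')
a=cv2.imread('pics/w7.png')[150:350,200:440]; a=cv2.resize(a,(600,500)); b=cv2.resize(cv2.imread('pics/s7.png')[140:280,270:430],None,fx=3.5,fy=3.5)
cv2.imwrite('pics/w7b.png',a);cv2.imwrite('pics/s7b.png',b)
E
```

```text
t10.0 tcp [0.4647 0.0088 0.134 ] y-axis yaw 99.2 tilt 0.24 F [ 0.9 -0.6 -2.7] w 0.574 gf 30.0
[-0.19708864 -0.09222176]
plan [2.9 2.2 1. ] [-0.001 -0.004  0.001]
```

View pics/s7b.png

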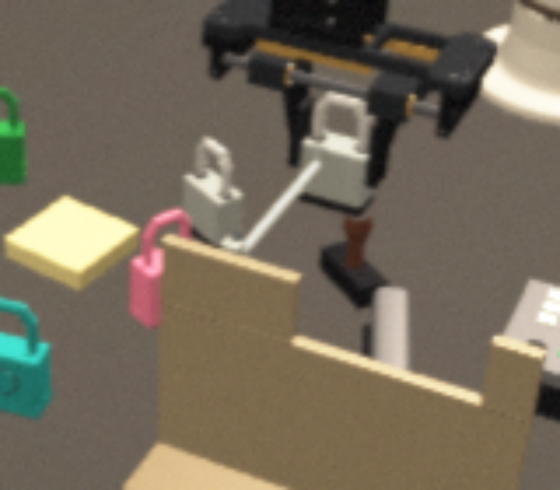

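```bash
python3 - <<'E'
from panel import *
c=load('s7'); f=lambda L:np.round((proj(c,T(P,L))-[270,140])*3.5,1)
print("rod",f([[-.019,-.092,.155],[-.149,-.0905,.155],[-.155,-.0905,.169]]))
u=.134-.0385
for x in(-.2,-.197):print("lock bodytop front, open top, shackle top, bottom front corners",f([[x+.013,-.092,u+.05],[x,-.092,u+.08],[x,-.092,u+.088],[x+.013,-.117,u],[x+.013,-.067,u]]))
print("panel",f([[.005,-.13,.171],[.005,-.04,.171],[.005,.11,.171]]))
im=cv2.imread('pics/s7.png')[150:210,335:395]; cv2.imwrite('pics/s7c.png',cv2.resize(im,(600,600),interpolation=cv2.INTER_CUBIC))
E
```

```text
rod [[228.1 262.1]
 [311.9 165.9]
 [316.7 144.4]]
lock bodytop front, open top, shackle top, bottom front corners [[329.9 151.9]
 [340.1 107. ]
 [341.   97. ]
 [293.  201.7]
 [356.8 220. ]]
lock bodytop front, open top, shackle top, bottom front corners [[328.3 153.8]
 [338.5 108.8]
 [339.4  98.9]
 [291.4 203.7]
 [355.3 222.1]]
panel [[156.3 243.5]
 [291.1 285.3]
 [538.7 362. ]]
```

View pics/s7c.png

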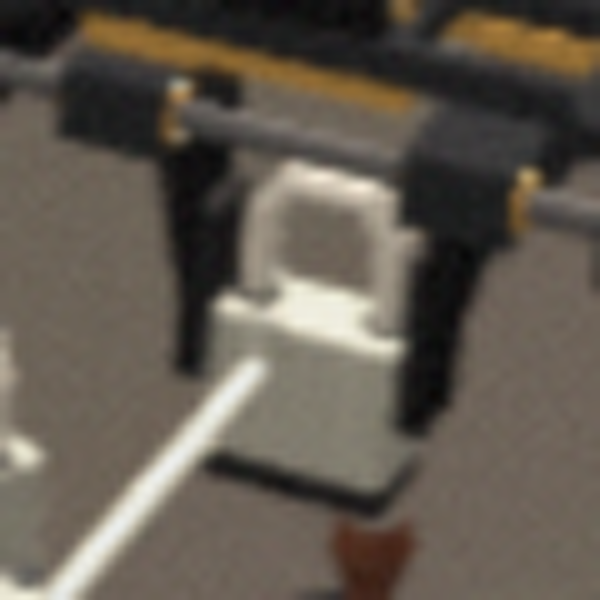

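Rod end at (255,370) lines up with the lower part of the shackle opening once perspective is allowed for, as projection predicts. Threading.

Call:
{"name": "servo_tool", "arguments": {"commands": [[[1,-12,1,0,0,0,0],[1,-24,1,0,0,0,0],[1,-36,1,0,0,0,0],[1,-48,1,0,0,0,0],[1,-60,1,0,0,0,0]]]}}

```text
time_s: 10.6
tcp_pos: [0.5263, 0.0201, 0.1353]
ee_rot: [[-0.987, -0.16, 0.0], [-0.16, 0.987, 0.0], [-0.0, 0.0, -1.0]]
wrist_force: [-0.1, 0.6, -4.2]
gripper_width: 0.57
gripper_force: 30.0
```

Call:
{"name": "servo_tool", "arguments": {"commands": [[[1,-18,0,0,0,0,0],[1,-36,0,0,0,0,0],[1,-54,0,0,0,0,0],[1,-72,0,0,0,0,0],[1,-83,0,0,0,0,0]]]}}

```text
time_s: 11.1
tcp_pos: [0.6086, 0.0335, 0.1348]
ee_rot: [[-0.987, -0.16, 0.0], [-0.16, 0.987, -0.0], [-0.0, -0.0, -1.0]]
wrist_force: [-0.6, -0.2, -3.0]
gripper_width: 0.573
gripper_force: 30.0
```

Call:
{"name": "servo_tool", "arguments": {"commands": [[[1,0,0,3,0,0,0],[1,0,0,6,0,0,0],[1,0,0,9,0,0,0],[1,0,0,12,0,0,0],[1,0,0,14,0,0,0]]]}}

```text
time_s: 11.6
tcp_pos: [0.6063, 0.0331, 0.1212]
ee_rot: [[-0.987, -0.16, -0.0], [-0.16, 0.987, -0.0], [0.0, 0.0, -1.0]]
wrist_force: [0.7, -0.2, -2.5]
gripper_width: 0.571
gripper_force: 30.0
```

```bash
python3 - <<'E'
from panel import *
s=st(); print(inP(s["tcp_pos"]))
E
```

```text
t11.6 tcp [0.6063 0.0331 0.1212] y-axis yaw 99.2 tilt 0.03 F [ 0.7 -0.2 -2.5] w 0.571 gf 30.0
[-0.05339326 -0.09074093]
```

Call:
{"name": "servo_tool", "arguments": {"commands": [[[1,0,0,1,0,0,0],[1,0,0,2,0,0,0],[1,0,0,3,0,0,0],[1,0,0,4,0,0,0],[1,0,0,4,0,0,0]]]}}

```text
time_s: 12.1
tcp_pos: [0.607, 0.0333, 0.1176]
ee_rot: [[-0.987, -0.16, 0.0], [-0.16, 0.987, -0.0], [-0.0, -0.0, -1.0]]
wrist_force: [-0.2, -0.3, -2.0]
gripper_width: 0.572
gripper_force: 30.0
```

Call:
{"name": "servo_tool", "arguments": {"commands": [[[1,0,0,0.5,0,0,0],[1,0,0,1,0,0,0],[1,0,0,1.5,0,0,0],[1,0,0,2,0,0,0],[1,0,0,2,0,0,0]]]}}

```text
time_s: 12.6
tcp_pos: [0.6073, 0.0332, 0.117]
ee_rot: [[-0.987, -0.161, 0.002], [-0.161, 0.987, -0.0], [-0.002, -0.0, -1.0]]
wrist_force: [-4.0, 0.2, 5.7]
gripper_width: 0.57
gripper_force: 30.0
```

Call:
{"name": "servo_tool", "arguments": {"commands": [[[0,0,0,-1,0,0,0],[0,0,0,-1,0,0,0],[0,0,0,-1,0,0,0],[0,0,0,-1,0,0,0],[0,0,0,-1,0,0,0]]]}}

```text
time_s: 13.1
tcp_pos: [0.6069, 0.0332, 0.1161]
ee_rot: [[-0.987, -0.16, -0.0], [-0.16, 0.987, -0.0], [0.0, -0.0, -1.0]]
wrist_force: [-0.0, -0.4, 0.3]
gripper_width: 0.93
gripper_force: 0.0
```

Call:
{"name": "servo_tool", "arguments": {"commands": [[[0,0,0,-20,0,0,0],[0,0,0,-60,0,0,0],[0,5,0,-110,0,0,0],[0,20,-20,-150,0,0,0],[0,40,-60,-170,0,0,0]]]}}

```text
time_s: 13.6
tcp_pos: [0.5786, -0.0314, 0.2908]
ee_rot: [[-0.986, -0.164, 0.008], [-0.164, 0.986, 0.001], [-0.008, -0.001, -1.0]]
wrist_force: [-0.2, -1.1, 0.3]
gripper_width: 1.001
gripper_force: 0.0
```

```bash
python3 - <<'E'
from panel import *
s=st(); plan([.609,-.304,.26],92);cap('scene','s8')
im=cv2.imread('pics/s8.png')[120:270,270:430]; cv2.imwrite('pics/s8b.png',cv2.resize(im,(640,600),interpolation=cv2.INTER_CUBIC))
E
```

```text
t13.6 tcp [ 0.5786 -0.0314  0.2908] y-axis yaw 99.5 tilt 0.43 F [-0.2 -1.1  0.3] w 1.001 gf 0.0
plan [  15.  -273.9   30.9] [-0.     0.008  0.13 ]
```

View pics/s8b.png

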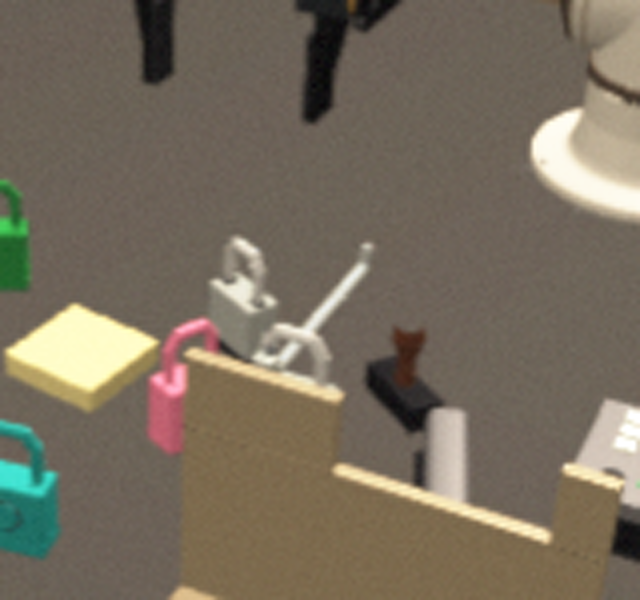

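Padlock A hangs on the rod by its shackle at (297,350). Now padlock B; from here on I measure numerically, as the picture budget is used.

Call:
{"name": "servo_tool", "arguments": {"commands": [[[0,5,-48,10,0,0,0.06],[0,10,-96,15,0,0,0.13],[0,13,-144,20,0,0,0.13],[0,15,-192,25,0,0,0.13],[0,15,-240,30,0,0,0.13]]]}}

```text
time_s: 14.15
tcp_pos: [0.6004, -0.2736, 0.2561]
ee_rot: [[-1.0, -0.031, -0.0], [-0.031, 1.0, 0.0], [0.0, 0.0, -1.0]]
wrist_force: [1.6, -0.1, -0.2]
gripper_width: 1.0
gripper_force: 0.0
```

Call:
{"name": "servo_tool", "arguments": {"commands": [[[0,0,-33,0,0,0,0],[0,0,-33,0,0,0,0],[0,0,-33,0,0,0,0],[0,0,-33,0,0,0,0],[0,0,-33,0,0,0,0]]]}}

```text
time_s: 14.65
tcp_pos: [0.6018, -0.3034, 0.2568]
ee_rot: [[-0.999, -0.032, 0.001], [-0.032, 0.999, -0.0], [-0.001, -0.0, -1.0]]
wrist_force: [-0.6, -0.6, 0.1]
gripper_width: 1.006
gripper_force: 0.0
```

```bash
python3 - <<'E'
from fit import *
st(); c=cap('wrist','w9')
for h in(45,60):
    p,f=fitlock([c],.609,-.304,half=h); print(np.round(p[:2],4),np.degrees(p[2])%180,round(f,3))
plan([*p[:2],.15],np.degrees(p[2])%180+(90 if np.degrees(p[2])%180<90 else -90))
E
```

```text
t14.7 tcp [ 0.6018 -0.3034  0.2568] y-axis yaw 91.9 tilt 0.03 F [-0.6 -0.6  0.1] w 1.006 gf 0.0
[ 0.6083 -0.3032] 179.14157930944134 0.097
[ 0.6083 -0.3032] 179.14157930944134 0.097
plan [ -6.4   0.  106.9] [-0.     0.001  0.048]
```

Call:
{"name": "servo_tool", "arguments": {"commands": [[[0,-6,0,40,0,0,0.045],[0,-6,0,80,0,0,0.045],[0,-6,0,110,0,0,0.045],[0,-6,0,135,0,0,0.045],[0,-6,0,140,0,0,0.045]]]}}

```text
time_s: 15.2
tcp_pos: [0.6059, -0.3027, 0.1129]
ee_rot: [[-1.0, 0.013, -0.006], [0.013, 1.0, 0.002], [0.006, 0.002, -1.0]]
wrist_force: [0.0, 0.6, 0.1]
gripper_width: 0.999
gripper_force: 0.0
```

```bash
python3 - <<'E'
from fit import *
st(); plan([.6083,-.3033,.037],89.2)
E
```

```text
t15.2 tcp [ 0.6059 -0.3027  0.1129] y-axis yaw 89.2 tilt 0.38 F [0.  0.6 0.1] w 0.999 gf 0.0
plan [-2.9 -0.7 75.9] [ 0.002 -0.006  0.001]
```

Call:
{"name": "servo_tool", "arguments": {"commands": [[[0,-2,0,30,0,0,0],[0,-2,0,60,0,0,0],[0,-2,0,75,0,0,0],[0,-2,0,79,0,0,0],[1,-2,0,79,0,0,0]]]}}

```text
time_s: 15.7
tcp_pos: [0.6103, -0.3046, 0.0382]
ee_rot: [[-1.0, 0.013, 0.001], [0.013, 1.0, -0.001], [-0.001, -0.001, -1.0]]
wrist_force: [0.2, -0.4, 0.1]
gripper_width: 0.962
gripper_force: 0.0
```

Call:
{"name": "servo_tool", "arguments": {"commands": [[[1,0,0,0,0,0,0],[1,0,0,0,0,0,0],[1,0,0,0,0,0,0],[1,0,0,0,0,0,0],[1,0,0,0,0,0,0]]]}}

```text
time_s: 16.2
tcp_pos: [0.6099, -0.3044, 0.0379]
ee_rot: [[-1.0, 0.014, 0.001], [0.014, 1.0, -0.0], [-0.001, -0.0, -1.0]]
wrist_force: [-0.1, 0.5, 1.6]
gripper_width: 0.573
gripper_force: 29.9
```

Call:
{"name": "servo_tool", "arguments": {"commands": [[[1,0,0,-20,0,0,0],[1,0,0,-60,0,0,0],[1,0,0,-100,0,0,0],[1,0,0,-140,0,0,0],[1,0,0,-150,0,0,0]]]}}

```text
time_s: 16.7
tcp_pos: [0.6116, -0.3055, 0.1927]
ee_rot: [[-1.0, 0.014, 0.008], [0.014, 1.0, -0.003], [-0.008, -0.003, -1.0]]
wrist_force: [-0.2, -0.4, -1.6]
gripper_width: 0.573
gripper_force: 29.9
```

```bash
python3 - <<'E'
from panel import *
s=st(); plan(W(-.20,-.090,.185),99.14)
E
```

```text
t16.7 tcp [ 0.6116 -0.3055  0.1927] y-axis yaw 89.2 tilt 0.52 F [-0.2 -0.4 -1.6] w 0.573 gf 29.9
plan [154.5 314.    5.4] [-0.004  0.008 -0.173]
```

Call:
{"name": "servo_tool", "arguments": {"commands": [[[1,30,30,0,0,0,0],[1,65,62,0,0,0,-0.06],[1,100,95,0,0,0,-0.12],[1,130,130,0,0,0,-0.172],[1,150,170,0,0,0,-0.172]]]}}

```text
time_s: 17.2
tcp_pos: [0.4584, -0.1315, 0.1857]
ee_rot: [[-0.988, -0.156, -0.004], [-0.156, 0.988, 0.001], [0.004, 0.001, -1.0]]
wrist_force: [0.3, 1.1, -1.2]
gripper_width: 0.576
gripper_force: 29.9
```

```bash
python3 - <<'E'
from panel import *
s=st(); plan(W(-.20,-.091,.133),99.14)
E
```

```text
t17.2 tcp [ 0.4584 -0.1315  0.1857] y-axis yaw 99.0 tilt 0.24 F [ 0.3  1.1 -1.2] w 0.576 gf 29.9
plan [-25.3 138.8  52.8] [ 0.001 -0.004 -0.003]
```

Call:
{"name": "servo_tool", "arguments": {"commands": [[[1,-4,45,0,0,0,0],[1,-10,90,0,0,0,0],[1,-20,125,5,0,0,0],[1,-22,139,25,0,0,0],[1,-22,139,52,0,0,0]]]}}

```text
time_s: 17.7
tcp_pos: [0.4622, 0.0105, 0.1349]
ee_rot: [[-0.987, -0.16, 0.002], [-0.16, 0.987, 0.001], [-0.002, 0.001, -1.0]]
wrist_force: [0.4, -0.6, -3.4]
gripper_width: 0.573
gripper_force: 29.9
```

Call:
{"name": "servo_tool", "arguments": {"commands": [[[1,0,0,0,0,0,0],[1,0,0,0,0,0,0],[1,0,0,0,0,0,0],[1,0,0,0,0,0,0],[1,0,0,0,0,0,0]]]}}

```text
time_s: 18.2
tcp_pos: [0.4624, 0.0082, 0.1362]
ee_rot: [[-0.988, -0.156, 0.002], [-0.156, 0.988, 0.001], [-0.002, 0.0, -1.0]]
wrist_force: [0.1, -0.3, -1.9]
gripper_width: 0.571
gripper_force: 29.9
```

```bash
python3 - <<'E'
from panel import *
s=st(); print(inP(s["tcp_pos"])); plan(W(-.20,-.090,.134),99.14)
E
```

```text
t18.2 tcp [0.4624 0.0082 0.1362] y-axis yaw 99.0 tilt 0.11 F [ 0.1 -0.3 -1.9] w 0.571 gf 29.9
[-0.19943812 -0.09254826]
plan [0.6 2.5 2.2] [ 0.     0.002 -0.002]
```

Call:
{"name": "servo_tool", "arguments": {"commands": [[[1,-10,2,2,0,0,0],[1,-22,2,2,0,0,0],[1,-34,2,2,0,0,0],[1,-46,2,2,0,0,0],[1,-58,2,2,0,0,0]]]}}

```text
time_s: 18.7
tcp_pos: [0.5203, 0.0196, 0.1332]
ee_rot: [[-0.988, -0.157, -0.0], [-0.157, 0.988, -0.0], [0.0, -0.0, -1.0]]
wrist_force: [0.2, 0.5, -3.5]
gripper_width: 0.571
gripper_force: 29.9
```

Call:
{"name": "servo_tool", "arguments": {"commands": [[[1,-14,0,0,0,0,0],[1,-28,0,0,0,0,0],[1,-42,0,0,0,0,0],[1,-54,0,0,0,0,0],[1,-54,0,0,0,0,0]]]}}

```text
time_s: 19.2
tcp_pos: [0.5741, 0.0282, 0.133]
ee_rot: [[-0.988, -0.157, 0.001], [-0.157, 0.988, -0.0], [-0.001, -0.0, -1.0]]
wrist_force: [-0.2, 1.1, -2.9]
gripper_width: 0.571
gripper_force: 29.9
```

Call:
{"name": "servo_tool", "arguments": {"commands": [[[1,0,0,4,0,0,0],[1,0,0,8,0,0,0],[1,0,0,12,0,0,0],[1,0,0,14,0,0,0],[1,0,0,15,0,0,0]]]}}

```text
time_s: 19.7
tcp_pos: [0.5718, 0.0278, 0.1181]
ee_rot: [[-0.988, -0.157, -0.001], [-0.157, 0.988, -0.0], [0.001, -0.0, -1.0]]
wrist_force: [0.4, -0.3, -2.6]
gripper_width: 0.573
gripper_force: 29.9
```

```bash
python3 - <<'E'
from panel import *
s=st(); print(inP(s["tcp_pos"]))
E
```

```text
t19.7 tcp [0.5718 0.0278 0.1181] y-axis yaw 99.0 tilt 0.03 F [ 0.4 -0.3 -2.6] w 0.573 gf 29.9
[-0.08824973 -0.09051165]
```

Call:
{"name": "servo_tool", "arguments": {"commands": [[[1,0,0,0.5,0,0,0],[1,0,0,1,0,0,0],[1,0,0,1.5,0,0,0],[1,0,0,1.8,0,0,0],[1,0,0,1.8,0,0,0]]]}}

```text
time_s: 20.2
tcp_pos: [0.5723, 0.0279, 0.1167]
ee_rot: [[-0.988, -0.157, 0.0], [-0.157, 0.988, 0.0], [-0.0, -0.0, -1.0]]
wrist_force: [-0.1, -0.4, -1.5]
gripper_width: 0.571
gripper_force: 29.9
```

Touching (force easing). Release and rise.

Call:
{"name": "servo_tool", "arguments": {"commands": [[[1,0,0,0.7,0,0,0],[0,0,0,0.5,0,0,0],[0,0,0,0,0,0,0],[0,0,0,0,0,0,0],[0,0,0,0,0,0,0]]]}}

```text
time_s: 20.7
tcp_pos: [0.5725, 0.0279, 0.1168]
ee_rot: [[-0.988, -0.157, 0.001], [-0.157, 0.988, 0.0], [-0.001, 0.0, -1.0]]
wrist_force: [0.4, 0.3, -0.6]
gripper_width: 0.852
gripper_force: 0.0
```

Call:
{"name": "servo_tool", "arguments": {"commands": [[[0,0,0,-20,0,0,0],[0,0,0,-60,0,0,0],[0,0,0,-105,0,0,0],[0,20,-30,-130,0,0,0],[0,50,-60,-140,0,0,0]]]}}

```text
time_s: 21.2
tcp_pos: [0.5342, -0.0392, 0.2599]
ee_rot: [[-0.987, -0.16, 0.007], [-0.16, 0.987, 0.0], [-0.007, -0.001, -1.0]]
wrist_force: [-0.5, -1.1, -0.7]
gripper_width: 0.997
gripper_force: 0.0
```

```bash
python3 - <<'E'
from panel import *
s=st(); plan([.445,-.115,.25],70)
E
```

```text
t21.2 tcp [ 0.5342 -0.0392  0.2599] y-axis yaw 99.2 tilt 0.38 F [-0.5 -1.1 -0.7] w 0.997 gf 0.0
plan [100.2 -60.5   9.3] [0.001 0.007 0.509]
```

Call:
{"name": "servo_tool", "arguments": {"commands": [[[0,30,-18,5,0,0,0.13],[0,60,-36,8,0,0,0.26],[0,90,-55,9,0,0,0.39],[0,100,-60,9,0,0,0.5],[0,100,-60,9,0,0,0.5]]]}}

```text
time_s: 21.7
tcp_pos: [0.4417, -0.1151, 0.248]
ee_rot: [[-0.941, 0.337, 0.001], [0.337, 0.941, 0.0], [-0.001, 0.0, -1.0]]
wrist_force: [0.8, -0.1, -0.0]
gripper_width: 1.0
gripper_force: 0.0
```

Call:
{"name": "servo_tool", "arguments": {"commands": [[[0,0,0,0,0,0,0],[0,0,0,0,0,0,0],[0,0,0,0,0,0,0],[0,0,0,0,0,0,0],[0,0,0,0,0,0,0]]]}}

```text
time_s: 22.2
tcp_pos: [0.4432, -0.1139, 0.2473]
ee_rot: [[-0.942, 0.335, -0.0], [0.335, 0.942, -0.0], [0.0, -0.0, -1.0]]
wrist_force: [-0.3, -0.6, 0.3]
gripper_width: 1.004
gripper_force: 0.0
```

```bash
python3 - <<'E'
from fit import *
st(); c=cap('wrist','w10')
for h in(45,60):
    p,f=fitlock([c],.440,-.1145,half=h); print(np.round(p[:2],4),np.degrees(p[2])%180,round(f,3))
plan([*p[:2],.115],np.degrees(p[2])%180-90)
E
```

```text
t22.2 tcp [ 0.4432 -0.1139  0.2473] y-axis yaw 70.4 tilt 0.03 F [-0.3 -0.6  0.3] w 1.004 gf 0.0
[ 0.4406 -0.1154] 160.33874796546286 0.07
[ 0.4406 -0.1154] 160.33874796546286 0.07
plan [  1.9  -2.2 132.4] [-0.    -0.     0.002]
```

Call:
{"name": "servo_tool", "arguments": {"commands": [[[0,2,-2,40,0,0,0],[0,2,-2,80,0,0,0],[0,2,-2,110,0,0,0],[0,2,-2,130,0,0,0],[0,2,-2,132,0,0,0]]]}}

```text
time_s: 22.75
tcp_pos: [0.4386, -0.1154, 0.1132]
ee_rot: [[-0.942, 0.336, -0.006], [0.336, 0.942, -0.0], [0.006, -0.002, -1.0]]
wrist_force: [-0.7, -0.3, -0.3]
gripper_width: 1.003
gripper_force: 0.0
```

```bash
python3 - <<'E'
from fit import *
st(); plan([.4406,-.1154,.0375],70.3)
E
```

```text
t22.8 tcp [ 0.4386 -0.1154  0.1132] y-axis yaw 70.4 tilt 0.35 F [-0.7 -0.3 -0.3] w 1.003 gf 0.0
plan [-2.4  0.9 75.7] [-0.002 -0.006  0.001]
```

Call:
{"name": "servo_tool", "arguments": {"commands": [[[0,0,0,30,0,0,0],[0,0,0,60,0,0,0],[0,0,0,74,0,0,0],[0,0,0,77,0,0,0],[1,0,0,77,0,0,0]]]}}

```text
time_s: 23.25
tcp_pos: [0.4413, -0.1154, 0.0392]
ee_rot: [[-0.942, 0.335, 0.001], [0.335, 0.942, -0.0], [-0.001, 0.0, -1.0]]
wrist_force: [0.2, 1.2, -0.7]
gripper_width: 0.966
gripper_force: 0.0
```

Call:
{"name": "servo_tool", "arguments": {"commands": [[[1,0,0,0,0,0,0],[1,0,0,0,0,0,0],[1,0,0,0,0,0,0],[1,0,0,0,0,0,0],[1,0,0,0,0,0,0]]]}}

```text
time_s: 23.75
tcp_pos: [0.4406, -0.1154, 0.0389]
ee_rot: [[-0.942, 0.335, 0.001], [0.335, 0.942, 0.0], [-0.001, 0.0, -1.0]]
wrist_force: [-0.3, 1.4, 1.8]
gripper_width: 0.572
gripper_force: 30.0
```

Call:
{"name": "servo_tool", "arguments": {"commands": [[[1,0,0,-20,0,0,0],[1,0,0,-60,0,0,0],[1,0,0,-100,0,0,0],[1,0,0,-140,0,0,0],[1,0,0,-148,0,0,0]]]}}

```text
time_s: 24.25
tcp_pos: [0.4427, -0.1154, 0.1909]
ee_rot: [[-0.942, 0.335, 0.009], [0.335, 0.942, -0.0], [-0.009, 0.003, -1.0]]
wrist_force: [0.9, -0.4, -2.9]
gripper_width: 0.569
gripper_force: 30.0
```

```bash
python3 - <<'E'
from panel import *
s=st(); plan(W(-.20,-.090,.185),99.14); plan(W(-.20,-.090,.135),99.14)
E
```

```text
t24.2 tcp [ 0.4427 -0.1154  0.1909] y-axis yaw 70.4 tilt 0.52 F [ 0.9 -0.4 -2.9] w 0.569 gf 30.0
plan [ 24.6 125.    6. ] [ 0.001  0.009 -0.501]
plan [ 25.  124.9  56. ] [ 0.001  0.009 -0.501]
```

Call:
{"name": "servo_tool", "arguments": {"commands": [[[1,8,30,0,0,0,-0.12],[1,16,60,0,0,0,-0.25],[1,24,95,0,0,0,-0.38],[1,25,125,0,0,0,-0.5],[1,25,125,4,0,0,-0.5]]]}}

```text
time_s: 24.75
tcp_pos: [0.4595, 0.0133, 0.1817]
ee_rot: [[-0.987, -0.162, 0.0], [-0.162, 0.987, 0.001], [-0.0, 0.001, -1.0]]
wrist_force: [0.1, 0.2, -2.4]
gripper_width: 0.572
gripper_force: 30.0
```

Call:
{"name": "servo_tool", "arguments": {"commands": [[[1,0,0,20,0,0,0],[1,0,0,45,0,0,0],[1,0,0,48,0,0,0],[1,0,0,48,0,0,0],[1,0,0,48,0,0,0]]]}}

```text
time_s: 25.25
tcp_pos: [0.4593, 0.0106, 0.1351]
ee_rot: [[-0.988, -0.157, 0.001], [-0.157, 0.988, -0.0], [-0.001, -0.0, -1.0]]
wrist_force: [0.7, -0.3, -2.3]
gripper_width: 0.571
gripper_force: 30.0
```

```bash
python3 - <<'E'
from panel import *
s=st(); print(inP(s["tcp_pos"])); plan(W(-.20,-.090,.134),99.14)
E
```

```text
t25.2 tcp [0.4593 0.0106 0.1351] y-axis yaw 99.0 tilt 0.05 F [ 0.7 -0.3 -2.3] w 0.571 gf 30.0
[-0.20214803 -0.08963497]
plan [-2.1 -0.4  1.1] [-0.     0.001 -0.002]
```

Call:
{"name": "servo_tool", "arguments": {"commands": [[[1,-10,-1,1,0,0,0],[1,-22,-1,1,0,0,0],[1,-34,-1,1,0,0,0],[1,-46,-1,1,0,0,0],[1,-58,-1,1,0,0,0]]]}}

```text
time_s: 25.75
tcp_pos: [0.5176, 0.0191, 0.1336]
ee_rot: [[-0.988, -0.157, 0.0], [-0.157, 0.988, 0.0], [-0.0, 0.0, -1.0]]
wrist_force: [0.2, -0.5, -3.0]
gripper_width: 0.573
gripper_force: 30.0
```

Call:
{"name": "servo_tool", "arguments": {"commands": [[[1,-10,0,0,0,0,0],[1,-20,0,0,0,0,0],[1,-25,0,0,0,0,0],[1,-25,0,0,0,0,0],[1,-25,0,0,0,0,0]]]}}

```text
time_s: 26.25
tcp_pos: [0.5405, 0.0227, 0.1334]
ee_rot: [[-0.988, -0.157, -0.001], [-0.157, 0.988, -0.0], [0.001, 0.0, -1.0]]
wrist_force: [-0.2, 0.2, -3.6]
gripper_width: 0.57
gripper_force: 30.0
```

Call:
{"name": "servo_tool", "arguments": {"commands": [[[1,0,0,4,0,0,0],[1,0,0,8,0,0,0],[1,0,0,12,0,0,0],[1,0,0,14,0,0,0],[1,0,0,15,0,0,0]]]}}

```text
time_s: 26.75
tcp_pos: [0.5407, 0.0227, 0.1182]
ee_rot: [[-0.988, -0.157, -0.001], [-0.157, 0.988, -0.0], [0.001, -0.0, -1.0]]
wrist_force: [-0.7, -0.8, -3.2]
gripper_width: 0.572
gripper_force: 30.0
```

```bash
python3 - <<'E'
from panel import *
s=st(); print(inP(s["tcp_pos"]))
E
```

```text
t26.8 tcp [0.5407 0.0227 0.1182] y-axis yaw 99.0 tilt 0.04 F [-0.7 -0.8 -3.2] w 0.572 gf 30.0
[-0.11983845 -0.09056798]
```

Call:
{"name": "servo_tool", "arguments": {"commands": [[[1,0,0,0.7,0,0,0],[1,0,0,1.4,0,0,0],[1,0,0,2,0,0,0],[1,0,0,2,0,0,0],[1,0,0,2,0,0,0]]]}}

```text
time_s: 27.25
tcp_pos: [0.5411, 0.0228, 0.1172]
ee_rot: [[-0.988, -0.157, 0.001], [-0.157, 0.988, 0.0], [-0.001, -0.0, -1.0]]
wrist_force: [-2.3, -0.7, 4.0]
gripper_width: 0.577
gripper_force: 30.0
```

Call:
{"name": "servo_tool", "arguments": {"commands": [[[0,0,0,0,0,0,0],[0,0,0,0,0,0,0],[0,0,0,0,0,0,0],[0,0,0,0,0,0,0],[0,0,0,0,0,0,0]]]}}

```text
time_s: 27.75
tcp_pos: [0.541, 0.0228, 0.1165]
ee_rot: [[-0.988, -0.157, -0.0], [-0.157, 0.988, -0.0], [0.0, -0.0, -1.0]]
wrist_force: [-0.7, 0.7, -0.7]
gripper_width: 0.934
gripper_force: 0.0
```

Call:
{"name": "servo_tool", "arguments": {"commands": [[[0,0,0,-20,0,0,0],[0,0,0,-60,0,0,0],[0,0,0,-105,0,0,0],[0,10,0,-150,0,0,0],[0,40,0,-195,0,0,0]]]}}

```text
time_s: 28.25
tcp_pos: [0.5046, 0.0171, 0.3098]
ee_rot: [[-0.988, -0.157, 0.001], [-0.157, 0.988, -0.0], [-0.001, -0.0, -1.0]]
wrist_force: [-0.3, 0.4, -0.4]
gripper_width: 0.996
gripper_force: 0.0
```

Call:
{"name": "servo_tool", "arguments": {"commands": [[[0,0,0,0,0,0,0],[0,0,0,0,0,0,0],[0,0,0,0,0,0,0],[0,0,0,0,0,0,0],[0,0,0,0,0,0,0]]]}}

```text
time_s: 28.75
tcp_pos: [0.5036, 0.0168, 0.3067]
ee_rot: [[-0.988, -0.157, -0.003], [-0.157, 0.988, -0.001], [0.003, -0.001, -1.0]]
wrist_force: [0.7, -0.1, -0.9]
gripper_width: 1.001
gripper_force: 0.0
```

```bash
cat > bright.py <<'E'
from panel import *
from fit import model,render
def hung(c,px_,box_half=45):
    "for each hung x, error maps: fraction of projected lock mask that is bright (vs dark counter)"
    for x in px_:
        X=W(x,-.091,0); parts=model(X[0],X[1],P[2],.079)
        q=proj(c,np.concatenate(parts)); u0,v0=q.min(0).astype(int)-6; u1,v1=q.max(0).astype(int)+6
        m=render(c,parts,(u0,v0,u1-u0,v1-v0))>.5
        im=c["pixels"][v0:v1,u0:u1].astype(float).mean(2); print(x,"inside",round(im[m].mean(),1),"outside",round(im[~m].mean(),1),"frac bright",round((im[m]>95).mean(),2))
E
python3 - <<'E'
from bright import *
s=st(); w=cap('wrist','w11'); sc=cap('scene','s11'); t=cap('top','t11')
for n,c in(("wrist",w),("top",t),("scene",sc)):
    print(n); hung(c,[-.053,-.088,-.120])
o=proj(w,T(P,[[-.019,-.092,.155],[-.155,-.089,.169]])); print(o)
a=w["pixels"]; 
# button hole on controller: bright disc near predicted
print("hole pred",proj(w,[[.4631,.1768,.042]]),"stylus top",proj(w,[[.538,.354,.154]]))
E
```

```text
t28.8 tcp [0.5036 0.0168 0.3067] y-axis yaw 99.0 tilt 0.17 F [ 0.7 -0.1 -0.9] w 1.001 gf 0.0
wrist
-0.053 inside 145.1 outside 131.7 frac bright 0.93
-0.088 inside 188.4 outside 123.6 frac bright 1.0
-0.12 inside 170.9 outside 110.1 frac bright 0.94
top
-0.053 inside 178.2 outside 139.2 frac bright 1.0
-0.088 inside 149.8 outside 117.7 frac bright 0.95
-0.12 inside 105.9 outside 111.4 frac bright 0.8
scene
-0.053 inside 127.0 outside 125.4 frac bright 1.0
-0.088 inside 145.1 outside 119.9 frac bright 0.97
-0.12 inside 157.7 outside 107.1 frac bright 0.97
[[318.29368435 309.44072254]
 [320.91480472 195.7023728 ]]
hole pred [[441.40011282 159.51981123]] stylus top [[625.94356381 268.58609363]]
```

All three padlocks match their predicted hanging poses in all three views. Now the stylus.

Call:
{"name": "servo_tool", "arguments": {"commands": [[[0,-8,48,-10,0,0,0],[0,-16,96,-20,0,0,0],[0,-24,144,-20,0,0,0],[0,-32,192,-20,0,0,0],[0,-38,240,-20,0,0,0]]]}}

```text
time_s: 29.4
tcp_pos: [0.5033, 0.2619, 0.3281]
ee_rot: [[-0.988, -0.157, 0.0], [-0.157, 0.988, -0.0], [-0.0, -0.0, -1.0]]
wrist_force: [0.2, -0.5, 0.2]
gripper_width: 1.001
gripper_force: 0.0
```

Call:
{"name": "servo_tool", "arguments": {"commands": [[[0,-6,45,0,0,0,0],[0,-6,50,0,0,0,0],[0,-6,50,0,0,0,0],[0,-6,50,0,0,0,0],[0,-6,50,0,0,0,0]]]}}

```text
time_s: 29.9
tcp_pos: [0.5017, 0.3089, 0.3285]
ee_rot: [[-0.988, -0.156, 0.0], [-0.156, 0.988, 0.0], [-0.0, 0.0, -1.0]]
wrist_force: [0.3, -1.2, -0.2]
gripper_width: 1.0
gripper_force: 0.0
```

```bash
cat > sty.py <<'E'
from panel import *
from fit import render
from scipy.optimize import minimize
def cyl(x,y,z0,z1,rad=.006):
    a=np.linspace(0,2*np.pi,16,endpoint=False); return [np.array([[x+rad*np.cos(t),y+rad*np.sin(t),z] for t in a for z in(z0,z1)])]
def fitcyl(views,x0,y0,z0,z1,half=45,thr=95,tilt=False):
    D=[]
    for c in views:
        q=proj(c,[[x0,y0,z0],[x0,y0,z1]]); u,v=q.mean(0).astype(int); h=half
        im=c["pixels"][v-h:v+h,u-h:u+h].astype(float).mean(2); D.append((c,(u-h,v-h,2*h,2*h),np.clip((im-thr)/40,0,1)))
    f=lambda p:sum(np.sum((render(c,cyl(*p,z0,z1),b)-d)**2)/max(render(c,cyl(*p,z0,z1),b).sum(),1) for c,b,d in D)
    o=min((minimize(f,[x0+dx,y0+dy],method='Nelder-Mead',options=dict(initial_simplex=[[x0+dx,y0+dy],[x0+dx+.008,y0+dy],[x0+dx,y0+dy+.008]],xatol=1e-5,fatol=1e-4)) for dx in(-.01,0,.01) for dy in(-.01,0,.01)),key=lambda o:o.fun)
    return o.x,o.fun
def hole(c,X0,half=22):
    "sub-pixel centre of the bright button nearest prediction X0 -> world at z=.037"
    u,v=proj(c,[X0])[0].astype(int); im=c["pixels"][v-half:v+half,u-half:u+half].astype(np.uint8)
    g=im.astype(float).mean(2); n,lab,stt,cen=cv2.connectedComponentsWithStats((g>205).astype(np.uint8))
    for k in range(1,n):
        a=stt[k]
        if a[4]>8: print("blob",cen[k]+[u-half,v-half],a[2:5],px(c,*(cen[k]+[u-half,v-half]),.037)[:2])
E
python3 - <<'E'
from sty import *
st(); w=cap('wrist','w12'); s=cap('scene','s12')
print(proj(w,[[.54,.355,.054],[.54,.355,.154],[.463,.177,.037]]))
for vs in([w],[s],[w,s]):
  for h in (45,):
    print(fitcyl(vs,.54,.355,.058,.154,h))
u,v=proj(w,[[.54,.355,.1]])[0].astype(int); print(np.round(w["pixels"][v-40:v+40:4,u-36:u+36:3].astype(float).mean(2)).astype(int))
hole(w,[.463,.177,.037])
E
```

```text
t29.9 tcp [0.5017 0.3089 0.3285] y-axis yaw 99.0 tilt 0.02 F [ 0.3 -1.2 -0.2] w 1.000 gf 0.0
[[346.86992897 199.82480769]
 [354.6055805  223.73199601]
 [229.92609576 124.76539714]]
(array([0.54016422, 0.35803786]), np.float64(0.12162164602357144))
(array([0.54140527, 0.35963477]), np.float64(1.8547423005469723))
(array([0.54171573, 0.35917436]), np.float64(2.008634813321618))
[[ 88  88  87  89  89  89  88  88  88  87  89  86  85  85  84  88  86  91
   87  88  88  88  88  87]
 [ 88  88  88  85  84  87  87  91  92  92  93  92  91  92  91  91  91  92
   91  88  88  88  89  89]
 [ 88  89  88  90  92  93  92  92  93  93  92  93  92  92  92  91  91  90
   88  85  88  88  89  88]
 [ 88  88  88  89  94  95  93  93  93  92  91  90  90  88  87  89  88  89
   90  87  88  89  88  89]
 [ 89  88  88  82  91  92  91  87  60  49  43  35  31  30  30  68  90  91
   92  87  88  88  88  88]
 [ 87  88  88  86  92  91  92  86  29  30  31  30  30  32  33  36  88  91
   90  80  88  87  88  89]
 [ 88  89  89  85  91  92  93  91  41  38  39  40  39  40  40  40  84  89
   89  82  88  88  88  89]
 [ 88  88  89 
[... 803 characters left out ...]
  88  88  89  88  90  89  89  88  88  88  88  89 104  90  88  88
   89  88  89  88  89  88]
 [ 88  88  89  88  89  89  89  88  89  89  89  88  89  88  89  88  88  89
   88  87  88  89  88  88]
 [ 89  88  89  88  88  88  89  88  89  89  88  88  88  88  88  88  89  88
   89  88  88  88  88  87]
 [ 88  89  89  88  88  89  88  88  88  89  88  88  88  89  88  89  88  88
   88  88  88  88  88  88]
 [ 88  89  88  89  89  87  88  88  87  89  89  88  89  88  89  88  88  88
   88  88  88  88  88  89]]
blob [226.31034483 102.89655172] [11  3 29] [0.43480807 0.1699474 ]
blob [239.26315789 102.47368421] [10  2 19] [0.43146688 0.18732362]
blob [230.24390244 124.        ] [ 7  7 41] [0.46189753 0.17735676]
```

```bash
python3 - <<'E'
from sty import *
w=load('w12')
print(fitcyl([w],.54,.358,.058,.154)); 
# pen stand: block(dark <60) and base fit in wrist image
def boxp(x,y,a,h,z0,z1):
    c,s=np.cos(a),np.sin(a); return [np.array([[x+c*i-s*j,y+s*i+c*j,z] for i in(-h,h) for j in(-h,h) for z in(z0,z1)])]
u,v=proj(w,[[.54,.358,.03]])[0].astype(int); H=34; b=(u-H,v-H,2*H,2*H)
im=w["pixels"][v-H:v+H,u-H:u+H].astype(float); g=im.mean(2); d=np.clip((75-g)/25,0,1)
def f(p):
    m=render(w,boxp(*p,.017,.01,.054),b); sty=render(w,cyl(.5402,.358,.056,.154,.0075),b); return np.sum(((m-d)*(1-sty))**2)
o=min((minimize(f,[.54,.357,a],method='Nelder-Mead',options=dict(initial_simplex=[[.54,.357,a],[.548,.357,a],[.54,.365,a],[.54,.357,a+.2]],xatol=1e-5)) for a in np.radians([0,10,30,-20])),key=lambda o:o.fun); print("stand",o.x,o.fun,d.sum())
plan([.5402,.358,.104],99)
E
```

```text
(array([0.54013665, 0.35803225]), np.float64(0.12162164602357144))
stand [0.54233463 0.3587334  0.31093953] 10.425576527465186 535.5733333333333
plan [-45.5  42.4 224.7] [ 0.     0.001 -0.001]
```

Call:
{"name": "servo_tool", "arguments": {"commands": [[[0,-25,25,10,0,0,0],[0,-45,42,30,0,0,0],[0,-45,42,70,0,0,0],[0,-45,42,110,0,0,0],[0,-45,42,140,0,0,0]]]}}

```text
time_s: 30.5
tcp_pos: [0.539, 0.3573, 0.1857]
ee_rot: [[-0.988, -0.156, -0.002], [-0.156, 0.988, -0.001], [0.002, -0.001, -1.0]]
wrist_force: [0.3, 0.1, -0.8]
gripper_width: 0.999
gripper_force: 0.0
```

Call:
{"name": "servo_tool", "arguments": {"commands": [[[0,0,0,20,0,0,0],[0,0,0,40,0,0,0],[0,0,0,40,0,0,0],[0,0,0,40,0,0,0],[0,0,0,40,0,0,0]]]}}

```text
time_s: 31.0
tcp_pos: [0.5403, 0.359, 0.15]
ee_rot: [[-0.988, -0.157, 0.002], [-0.157, 0.988, 0.002], [-0.003, 0.002, -1.0]]
wrist_force: [0.3, -0.1, 0.1]
gripper_width: 1.003
gripper_force: 0.0
```

```bash
python3 - <<'E'
from sty import *
st(); plan([.5402,.358,.104],99)
E
```

```text
t31.0 tcp [0.5403 0.359  0.15  ] y-axis yaw 99.0 tilt 0.18 F [ 0.3 -0.1  0.1] w 1.003 gf 0.0
plan [ 0.4 -1.1 46. ] [0.002 0.003 0.001]
```

Call:
{"name": "servo_tool", "arguments": {"commands": [[[0,0,-1,25,0,0,0],[0,0,-1,46,0,0,0],[0,0,-1,46,0,0,0],[1,0,-1,46,0,0,0],[1,0,-1,46,0,0,0]]]}}

```text
time_s: 31.5
tcp_pos: [0.5405, 0.3586, 0.1043]
ee_rot: [[-0.988, -0.158, 0.003], [-0.158, 0.988, 0.002], [-0.003, 0.002, -1.0]]
wrist_force: [-0.3, 0.3, -0.2]
gripper_width: 0.896
gripper_force: 0.0
```

Call:
{"name": "servo_tool", "arguments": {"commands": [[[1,0,0,0,0,0,0],[1,0,0,0,0,0,0],[1,0,0,0,0,0,0],[1,0,0,0,0,0,0],[1,0,0,0,0,0,0]]]}}

```text
time_s: 32.0
tcp_pos: [0.5395, 0.3578, 0.1022]
ee_rot: [[-0.988, -0.157, 0.0], [-0.157, 0.988, 0.0], [-0.0, 0.0, -1.0]]
wrist_force: [0.3, 1.0, -0.9]
gripper_width: 0.447
gripper_force: 0.0
```

Call:
{"name": "servo_tool", "arguments": {"commands": [[[1,0,0,0,0,0,0],[1,0,0,0,0,0,0],[1,0,0,0,0,0,0],[1,0,0,0,0,0,0],[1,0,0,0,0,0,0]]]}}

```text
time_s: 32.5
tcp_pos: [0.5395, 0.3577, 0.1021]
ee_rot: [[-0.988, -0.157, -0.0], [-0.157, 0.988, -0.0], [0.0, -0.0, -1.0]]
wrist_force: [-0.1, 0.5, 0.1]
gripper_width: 0.127
gripper_force: 30.0
```

Call:
{"name": "servo_tool", "arguments": {"commands": [[[1,0,0,-20,0,0,0],[1,0,0,-45,0,0,0],[1,0,0,-70,0,0,0],[1,0,0,-100,0,0,0],[1,0,0,-120,0,0,0]]]}}

```text
time_s: 33.0
tcp_pos: [0.54, 0.3581, 0.2246]
ee_rot: [[-0.988, -0.157, 0.002], [-0.157, 0.988, 0.002], [-0.002, 0.001, -1.0]]
wrist_force: [0.1, 0.3, 0.1]
gripper_width: 0.13
gripper_force: 30.0
```

```bash
python3 - <<'E'
from sty import *
st(); w=cap('wrist','w13'); print(proj(w,[[.462,.1774,.037]])); hole(w,[.4619,.1774,.037],30)
plan([.4619,.1774,.21],99); plan([.4619,.1774,.137],99)
E
```

```text
t33.0 tcp [0.54   0.3581 0.2246] y-axis yaw 99.1 tilt 0.16 F [0.1 0.3 0.1] w 0.130 gf 30.0
[[156.11645455  80.37063263]]
blob [146.5  50. ] [12  1 12] [0.43512035 0.16783395]
blob [156.38271605  80.61728395] [10 10 81] [0.46219318 0.17766763]
plan [ 107.2 -166.7   16.6] [0.004 0.008 0.001]
plan [ 107.8 -167.    89.6] [0.004 0.008 0.001]
```

Call:
{"name": "servo_tool", "arguments": {"commands": [[[1,25,-40,0,0,0,0],[1,50,-80,0,0,0,0],[1,75,-118,0,0,0,0],[1,98,-155,0,0,0,0],[1,105,-166,5,0,0,0]]]}}

```text
time_s: 33.55
tcp_pos: [0.46, 0.1742, 0.2176]
ee_rot: [[-0.988, -0.155, -0.0], [-0.155, 0.988, 0.0], [0.0, 0.0, -1.0]]
wrist_force: [1.2, 0.4, -0.6]
gripper_width: 0.13
gripper_force: 30.0
```

Call:
{"name": "servo_tool", "arguments": {"commands": [[[1,0,0,0,0,0,0],[1,0,0,0,0,0,0],[1,0,0,0,0,0,0],[1,0,0,0,0,0,0],[1,0,0,0,0,0,0]]]}}

```text
time_s: 34.05
tcp_pos: [0.4622, 0.1781, 0.2169]
ee_rot: [[-0.987, -0.158, -0.0], [-0.158, 0.987, -0.0], [0.0, -0.0, -1.0]]
wrist_force: [-1.1, -0.6, -0.3]
gripper_width: 0.126
gripper_force: 30.0
```

```bash
python3 - <<'E'
from sty import *
s=st(); w=cap('wrist','w14'); print(proj(w,[[.4622,.1776,.037]])); hole(w,[.4621,.1775,.037],40)
# where is the stylus tip: bright/dark profile near expected tip
X=np.array(s["tcp_pos"]); print("tip px",proj(w,[[X[0],X[1],X[2]-.092],[X[0],X[1],X[2]-.05]]))
t=cap('top','t14'); hole(t,[.4621,.1775,.037],8)
plan([.4621,.1775,.140],99)
u,v=proj(w,[[X[0],X[1],X[2]-.092]])[0].astype(int); print(np.round(w["pixels"][v-24:v+36:3,u-24:u+24:2].astype(float).mean(2)).astype(int))
E
```

```text
t34.0 tcp [0.4622 0.1781 0.2169] y-axis yaw 99.1 tilt 0.02 F [-1.1 -0.6 -0.3] w 0.126 gf 30.0
[[318.8717918  183.42284879]]
blob [316.66666667 144.26666667] [13  4 45] [0.42066981 0.16862671]
blob [334.32432432 143.97297297] [13  3 37] [0.41742206 0.18705478]
blob [351.1 143.8] [12  3 30] [0.41445395 0.20457077]
blob [317.08510638 155.        ] [ 13  11 141] [0.43179775 0.1708278 ]
blob [334.09859155 154.19014085] [ 13  12 142] [0.42808253 0.18865621]
blob [351.5 154. ] [ 12  11 132] [0.42496157 0.206987  ]
blob [318.18181818 183.01515152] [ 9  9 66] [0.46186763 0.17678077]
tip px [[319.29953071 206.60515619]
 [319.30270765 224.13049005]]
plan [-0.  -0.3 76.9] [-0.    -0.     0.001]
[[100 151 158 157 158 158 157 156 126 106 249 253 253 252 168 110 155 157
  157 155 148 155 157 154]
 [ 99 149 158 157 157 157 157 156 125 100 246 252 252 250 146 106 154 157
  157 152 141 152 156 154]
 [ 96 148 158 158 156 157 157 156 150 118 110 159 166 126 112 148 156 156
  156 157 156 156 156 153]
 [ 95 143 156 157 157 157 157 156 157 157 156 153 150 151 156 156 156 156
  157 156 156 156 156 153]
 [ 9
[... 912 characters left out ...]
90  91  91  91  91  91  91  58  23  25  34  40  42  29  25  39  86
   91  90  91  91  91  91]
 [ 90  91  91  92  90  91  91  89  51  64 129 174 185 187 161 102  38  84
   91  91  91  91  91  92]
 [ 91  92  91  91  91  90  91  90  75 156 179 189 195 199 193 180 118  84
   91  92  91  90  91  91]
 [ 55  46  53  83  90  90  90  87 116 168 182 190 196 199 194 185 146  83
   90  89  90  87  57  46]
 [ 25  25  25  40  47  48  48  67 129 170 183 193 197 199 195 187 155  87
   48  48  49  47  30  25]
 [ 25  24  26  37  42  41  41  66 141 173 185 193 198 199 196 187 163  94
   40  41  42  41  28  26]
 [ 23  24  27  39  41  39  41  67 145 174 186 194 198 200 196 188 166 100
   40  41  42  41  31  23]]
```

Call:
{"name": "servo_tool", "arguments": {"commands": [[[1,0,-0.7,30,0,0,0],[1,0,-0.7,60,0,0,0],[1,0,-0.7,78,0,0,0],[1,0,-0.7,85,0,0,0],[1,0,-0.7,85,0,0,0]]]}}

```text
time_s: 34.65
tcp_pos: [0.4618, 0.1765, 0.1315]
ee_rot: [[-0.988, -0.157, -0.001], [-0.157, 0.988, -0.001], [0.002, -0.001, -1.0]]
wrist_force: [0.5, -0.6, -1.0]
gripper_width: 0.128
gripper_force: 30.0
```

Call:
{"name": "servo_tool", "arguments": {"commands": [[[1,0,0,1,0,0,0],[1,0,0,2,0,0,0],[1,0,0,3,0,0,0],[1,0,0,4,0,0,0],[1,0,0,4,0,0,0]]]}}

```text
time_s: 35.15
tcp_pos: [0.4623, 0.1768, 0.1286]
ee_rot: [[-0.988, -0.157, 0.001], [-0.157, 0.988, 0.001], [-0.001, 0.0, -1.0]]
wrist_force: [-0.6, 0.4, 0.7]
gripper_width: 0.133
gripper_force: 30.0
```

Call:
{"name": "servo_tool", "arguments": {"commands": [[[1,0,0,1,0,0,0],[1,0,0,2,0,0,0],[1,0,0,3,0,0,0],[1,0,0,3.5,0,0,0],[1,0,0,3.5,0,0,0]]]}}

```text
time_s: 35.65
tcp_pos: [0.4623, 0.1768, 0.1249]
ee_rot: [[-0.988, -0.157, 0.001], [-0.157, 0.988, 0.0], [-0.001, 0.0, -1.0]]
wrist_force: [-0.8, -0.1, 3.4]
gripper_width: 0.129
gripper_force: 30.0
```

Call:
{"name": "servo_tool", "arguments": {"commands": [[[1,0,0,0.5,0,0,0],[1,0,0,1,0,0,0],[1,0,0,1.5,0,0,0],[1,0,0,1.5,0,0,0],[1,0,0,1.5,0,0,0]]]}}

```text
time_s: 36.15
tcp_pos: [0.4627, 0.1769, 0.1246]
ee_rot: [[-0.987, -0.158, 0.002], [-0.158, 0.987, 0.001], [-0.002, 0.0, -1.0]]
wrist_force: [-1.6, -0.4, 9.8]
gripper_width: 0.132
gripper_force: 30.0
```

Fully down (9.8 N, well past the 4 N spring). Retract and return.

Call:
{"name": "servo_tool", "arguments": {"commands": [[[1,0,0,-10,0,0,0],[1,0,0,-30,0,0,0],[1,0,0,-60,0,0,0],[1,0,0,-90,0,0,0],[1,0,0,-99,0,0,0]]]}}

```text
time_s: 36.65
tcp_pos: [0.4629, 0.1771, 0.225]
ee_rot: [[-0.988, -0.157, 0.004], [-0.157, 0.988, 0.002], [-0.004, 0.002, -1.0]]
wrist_force: [0.2, -0.9, 0.1]
gripper_width: 0.131
gripper_force: 30.0
```

Call:
{"name": "servo_tool", "arguments": {"commands": [[[1,-25,40,0,0,0,0],[1,-50,80,0,0,0,0],[1,-75,118,0,0,0,0],[1,-98,155,0,0,0,0],[1,-105,166.7,0,0,0,0]]]}}

```text
time_s: 37.15
tcp_pos: [0.5398, 0.3607, 0.2193]
ee_rot: [[-0.987, -0.159, -0.003], [-0.159, 0.987, -0.002], [0.003, -0.001, -1.0]]
wrist_force: [-0.5, -2.0, -0.1]
gripper_width: 0.126
gripper_force: 30.0
```

Call:
{"name": "servo_tool", "arguments": {"commands": [[[1,0,0,20,0,0,0],[1,0,0,40,0,0,0],[1,0,0,50,0,0,0],[1,0,0,50,0,0,0],[1,0,0,50,0,0,0]]]}}

```text
time_s: 37.65
tcp_pos: [0.5397, 0.3576, 0.1724]
ee_rot: [[-0.988, -0.157, 0.0], [-0.157, 0.988, -0.0], [-0.0, -0.0, -1.0]]
wrist_force: [1.0, -0.3, 0.5]
gripper_width: 0.133
gripper_force: 30.0
```

```bash
python3 - <<'E'
from sty import *
s=st(); plan([.5410,.3581,.102],99); plan([.5395,.3577,.102],99)
w=load('w14'); 
E
```

```text
t37.6 tcp [0.5397 0.3576 0.1724] y-axis yaw 99.0 tilt 0.02 F [ 1.  -0.3  0.5] w 0.133 gf 30.0
plan [-1.3  0.3 70.4] [-0.     0.     0.001]
plan [ 0.2  0.1 70.4] [-0.     0.     0.001]
```

Call:
{"name": "servo_tool", "arguments": {"commands": [[[1,-0.5,0,15,0,0,0],[1,-0.5,0,28,0,0,0],[1,-0.5,0,40,0,0,0],[1,-0.5,0,50,0,0,0],[1,-0.5,0,58,0,0,0]]]}}

```text
time_s: 38.15
tcp_pos: [0.5399, 0.3577, 0.1132]
ee_rot: [[-0.988, -0.157, -0.0], [-0.157, 0.988, -0.001], [0.001, -0.0, -1.0]]
wrist_force: [0.8, 0.4, -0.5]
gripper_width: 0.128
gripper_force: 30.0
```

Call:
{"name": "servo_tool", "arguments": {"commands": [[[1,0,0,4,0,0,0],[1,0,0,8,0,0,0],[1,0,0,10.5,0,0,0],[1,0,0,10.5,0,0,0],[1,0,0,10.5,0,0,0]]]}}

```text
time_s: 38.65
tcp_pos: [0.5402, 0.358, 0.104]
ee_rot: [[-0.988, -0.157, 0.001], [-0.157, 0.988, 0.0], [-0.001, 0.0, -1.0]]
wrist_force: [0.4, 0.2, -1.1]
gripper_width: 0.129
gripper_force: 30.0
```

Inserted to within about 2 mm of the bottom; release and rise.

Call:
{"name": "servo_tool", "arguments": {"commands": [[[1,0,0,1,0,0,0],[0,0,0,1,0,0,0],[0,0,0,1,0,0,0],[0,0,0,1,0,0,0],[0,0,0,1,0,0,0]]]}}

```text
time_s: 39.15
tcp_pos: [0.5401, 0.3578, 0.1028]
ee_rot: [[-0.988, -0.157, 0.0], [-0.157, 0.988, 0.0], [-0.0, 0.0, -1.0]]
wrist_force: [0.3, 0.5, -0.3]
gripper_width: 0.41
gripper_force: 0.0
```

Call:
{"name": "servo_tool", "arguments": {"commands": [[[0,0,0,0,0,0,0],[0,0,0,-10,0,0,0],[0,0,0,-45,0,0,0],[0,0,0,-90,0,0,0],[0,0,0,-135,0,0,0]]]}}

```text
time_s: 39.65
tcp_pos: [0.5399, 0.3575, 0.2398]
ee_rot: [[-0.988, -0.157, 0.0], [-0.157, 0.988, -0.0], [0.0, -0.0, -1.0]]
wrist_force: [1.0, 0.7, -0.5]
gripper_width: 0.866
gripper_force: 0.0
```

Call:
{"name": "servo_tool", "arguments": {"commands": [[[0,20,-20,-40,0,0,0],[0,40,-40,-80,0,0,0],[0,44,-44,-88,0,0,0],[0,44,-44,-88,0,0,0],[0,44,-44,-88,0,0,0]]]}}

```text
time_s: 40.15
tcp_pos: [0.5031, 0.3074, 0.3249]
ee_rot: [[-0.988, -0.157, -0.001], [-0.157, 0.988, -0.0], [0.001, -0.0, -1.0]]
wrist_force: [-0.4, -1.2, -1.0]
gripper_width: 0.996
gripper_force: 0.0
```

```bash
python3 - <<'E'
from bright import *
from sty import *
st(); w=cap('wrist','w15'); s=cap('scene','s15'); t=cap('top','t15')
print(fitcyl([w],.54,.358,.058,.154))
for z1 in(.146,.150,.154,.158,.164): print(z1,fitcyl([w],.54,.358,.058,z1)[1])
hole(w,[.462,.177,.037],20)
for n,c in(("wrist",w),("scene",s)):
    print(n); hung(c,[-.053,-.088,-.120])
d=np.abs(s["pixels"].astype(int)-load('s11')["pixels"].astype(int)).max(2)[140:230,250:400]; print("hook region changed px",(d>40).sum())
E
```

```text
t40.1 tcp [0.5031 0.3074 0.3249] y-axis yaw 99.0 tilt 0.07 F [-0.4 -1.2 -1. ] w 0.996 gf 0.0
(array([0.54071238, 0.35719344]), np.float64(0.11861483881821465))
0.146 0.0789802518857539
0.15 0.09507282748854234
0.154 0.11861483881821465
0.158 0.14646354270236972
0.164 0.18271355827971128
wrist
-0.053 inside 116.9 outside 100.1 frac bright 0.56
-0.088 inside 141.6 outside 118.3 frac bright 0.7
-0.12 inside 139.3 outside 113.6 frac bright 0.68
scene
-0.053 inside 127.0 outside 125.4 frac bright 1.0
-0.088 inside 145.3 outside 119.9 frac bright 0.97
-0.12 inside 157.8 outside 107.2 frac bright 0.98
hook region changed px 0
```

```bash
python3 - <<'E'
from sty import *
w=load('w15'); print(proj(w,[[.462,.177,.037]])); hole(w,[.462,.177,.037],45)
u,v=proj(w,[[.462,.177,.037]])[0].astype(int); print(w["pixels"][v-14:v+15:2,u-14:u+15:2].astype(int).mean(2).astype(int))
a,b=load('s11')["pixels"].astype(int),load('s15')["pixels"].astype(int); ys,xs=np.where(np.abs(a-b).max(2)>40); print(len(xs),[(x0,((xs//40*40==x0)).sum(),ys[xs//40*40==x0].min(),ys[xs//40*40==x0].max()) for x0 in np.unique(xs//40*40)])
E
```

```text
[[230.50170005 123.45007385]]
blob [208.17021277  92.0212766 ] [ 8  7 47] [0.42592324 0.14434701]
[[112 113 112 110 111 110 102 101 100  93  93  92  94  91  90]
 [ 89  90  88  88  89  87  89  88  88  88  88  89  90  90  90]
 [ 90  91  90  90  90  89  90  91  90  90  91  90  91  90  90]
 [ 90  90  90  91  90  90  90  90  90  91  91  90  90  90  90]
 [ 90  91  90  90  90  89  90  90  90  91  90  90  89  90  90]
 [ 90  90  89  90  90  90  90  91  91  90  90  91  90  90  91]
 [ 91  90  91  91  90  90  90  91  90  90  90  90  90  90  91]
 [ 91  90  90  90  91  90  90  91  90  90  90  90  91  90  91]
 [ 90  90  91  90  90  91  91  90  90  90  90  89  91  90  90]
 [ 90  90  90  91  90  90  91  91  90  90  90  90  90  90  89]
 [ 90  90  91  90  90  91  90  90  90  91  91  90  90  91  91]
 [ 90  91  90  91  90  91  91  90  90  90  90  90  90  90  90]
 [ 90  91  91  91  90  91  91  90  91  89  91  90  91  90  90]
 [ 90  91  91  90  91  90  90  90  90  91  91  91  91  90  91]
 [ 90  91  90  91  90  91  91  91  91  91  91  90  90  91  91]]
14480 [(np.int64(320), np.int64(952), np.int64(0), np.int64(128)), (np.int64(360), np.int64(2031), np.int64(0), np.int64(137)), (np.int64(400), np.int64(1707), np.int64(0), np.int64(262)), (np.int64(440), np.int64(2109), np.int64(0), np.int64(267)), (np.int64(480), np.int64(3027), np.int64(0), np.int64(140)), (np.int64(520), np.int64(3517), np.int64(0), np.int64(172)), (np.int64(560), np.int64(651), np.int64(0), np.int64(133)), (np.int64(600), np.int64(486), np.int64(0), np.int64(20))]
```

The controller was bumped about 5 cm (hole now near x 0.426, y 0.144) after the press. The press force followed the button's spring to its stop, so that step is done. Stylus and padlocks are in place, so I'm handing in.

```bash
python3 -c "
from station import r
print(r.finish_job())"
```

```text
the job is handed in; nothing more can be done
None
```

I handed the job in with the hook folded out, all three padlocks hanging on it, the button pressed fully down with the stylus (spring force felt to its stop), and the stylus back in its stand; the controller was found about 5 cm aside after the press, and no verdict came back.

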